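Clip the cover back on the terminal box

TASK

Close the open terminal box with its grey clip-in cover: hold the cover tilted with its tab end up, feel sideways for where its two tongues go in fully under the lip at the near end of the box, straddling the key hidden there, then press the other end down gently, without forcing it, until both sprung tabs have snapped in behind the ledge and the cover lies flush and fully home. Let go of it, and leave the other things where they are.

Things in the scene. Friction and masses are not known exactly. Their poses are not given: they have to be found in the camera images.
- terminal_box: open grey metal box fixed to the bench, 174 (x) x 120 (y) x 60 mm high, terminals inside up to z=20, glands at +y. Origin: centre of underside, z up. -x end (lip) faces the robot within 25 deg. Opening x=-67..70, y=+-52; side rests at z=56 (y=35..52, x=-65..45) carry the plate. Cover home: its origin at (0,0,26) mm here, axes parallel, play x -2..+4, y +-7.5 (the hidden key sets y)
- cover: loose grey plastic cover, 0.13-0.22 kg, standing on side skirts (y=+-24, x=-48..42, z=0..30 mm), tongue end (-x) to the robot within 35 deg. Origin: foot level, below the fin. Plate x=-61..66, y=+-44, z=30..34 mm. Grip fin 12 (x) x 50 mm (y), from the plate up to z=68, base to z=37. Two sprung tabs below the +x end snap in under about 7 to 15 N pressed down on that end
- box_lip (a point): middle of the lip's top inner edge, (-67,0,61.5) mm in the box frame. The lip, z=53.5..61.5, overhangs a pocket for the tongues: back wall at x=-82, floor at z=38. In it, unseen under the lip, stands a fixed key 24 mm wide (x=-82..-68) that must go between the two tongues (gap 28 mm). Its middle lies anywhere from y=-5.5 to +5.5: if the tongues stop at x=-68 they butt on it; back off, shift sideways, try again
- box_ledge (a point): middle of the ledge's top inner edge, (70,0,60) mm in the box frame. The ledge, z=48..60, overhangs a recess that reaches to x=84 mm, where the tabs catch
- cover_tongue (a point): midway between the tips of the two tongues, (-80,0,24) mm in the cover frame; tongues 13 mm wide at y=+-20.5, z=22..26 mm. Tilted about 20 deg, tab end up, they go down just behind the lip and then slide under it; flat the cover does not go in. Let go once hooked at 12 to 20 deg, the cover stays hooked with its tabs resting on the ledge
- cover_latch_end (a point): middle of the top edge of the tab end, (66,0,34) mm in the cover frame; at z=60 in the box frame when home. Press down 10 mm in from it (cover x=56), between or on the two ribbed thumb pads at y=+-22
- cover_fin (a point): grip point in the fin, (0,0,55) mm in the cover frame; the fin's flat faces look along the cover's x
- tab_left (a joint): how far the tab at y=+24 mm is pushed in towards -x, m: 0 sprung out, at most 0.010. Tab 18 mm wide; hook top at z=20.5, hook tip at x=75.5, ramp below it runs in to x=63.5 at z=1 mm (cover frame)
- tab_right (a joint): the same for the tab at y=-24 mm
- lid_stack: bystander: stack of can lids, 73 mm across, 86 mm high; origin under its centre
- check_weight: bystander: steel check weight with a knob, 38 mm across, 61 mm high; origin under its centre
- sealed_can: bystander: sealed can, 71 mm across, 107 mm high; origin under its centre

How it is judged:
By the outcome, as a careful person would: the job done as asked, in the order asked, and still so for the second after the job is handed in, with the robot touching nothing.
It also fails if it takes over 54 s, if anything falls off the work surface, if the arm or the gripper's body presses on something with over 40 N, if the wrist force passes 120 N, or if a joint passes its speed limit or range.

ROBOT

A 7-joint arm with a two-finger parallel gripper is mounted at the origin on a cart in front of the work surface, level with it; the furniture and walls round the work are solid. World frame = base frame: x ahead of the robot, y to its left, z up, the work surface at z = 0. Lengths are in m, angles in rad, forces in N, time in s.
With the tool pointing down it reaches from about 0.4 to 0.875 m from the base axis. Payload 19.3 kg.
Tool frame: the origin (TCP) lies between the finger pads; the fingertips stand ahead of it and the grasp point (between the pads) lies 8 mm behind it (bot.tip_extent is the x of the fingertips in the tool frame, in m); x points along the fingers, y is the direction in which the jaws open and shut, and the axes are right-handed (so a half turn about x gives the same grasp; the last joint's range is limited). The gripper opens to 85 mm and grips with 20 to 120 N. Pads are 22 mm wide; open, the fingers measure 114 mm over their backs; the gripper's body (76 mm by 85 mm) begins 54 mm behind the grasp point. The pads swing forward as they close: fully open they stand 13 mm farther back than shut.
Start: joints at [-1.369, 0.521, -0.036, 1.599, 0.021, 1.021, -0.113], TCP at [0.168, 0.602, 0.217] pointing down, gripper open.
Joint ranges: [-2.91, 2.91], [-0.3, 2.13], [-1.5, 1.42], [0.17, 2.43], [-1.26, 4.41], [0.16, 1.93], [-2.52, 2.52]. Speed limits (rad/s): [1.89, 1.89, 2.39, 2.39, 3.01, 3.01, 3.01].

INTERFACE

Orientations are given as [roll, pitch, yaw] about the fixed x, y, z axes, in that order (R = Rz(yaw) Ry(pitch) Rx(roll)).
In Python, from workcell import observe, grab_frame, camera_info, bot, nets gives the robot as it stands.
- The arm moves only by the tool jog_arm, never from a script. Its argument "commands" is a list of rows, each a list of 6 numbers: the shift along the tool's x, y, z in mm, then the turn, a rotation vector about the tool's x, y, z in rad. A call has 1 to 20 rows; each row shifts and turns the pose as measured when the row begins, along the tool's axes as they then stand; what a row does not reach is not made up. A row lasts 1/10 s, in which the tool goes at most 50 mm and 8.59 degrees, less where a joint would pass 70% of its speed; a pose out of reach is approached as far as the arm can. A call is refused whole if a number of a shift passes 50 or a number of a turn 0.15, either way. A call with a gripper value outside its range is refused whole. "gripper" is the closure in counts, from 0 (fully open) to 255 (shut), set as the call begins (left out, the last holds). The fingers move at their own pace and stop on an object; "newtons" is the grip in N (left out, the last holds). Time passes only in rows, so rows that do not move let the fingers close. It gives the time, the measured TCP pose, the force and the opening at its end, in the units of the state.
- observe(): the state, without advancing time (a new reading comes with each control period).
- grab_frame(name): name is "scene" or "top" or "wrist"; returns the picture (384x512x3 uint8, red, green, blue); there is no depth.
- camera_info(name): a dict with "fov_y" (degrees; the focal length in pixels is half the picture's height over the tangent of half this angle, whatever the lens; pixels are square), "cx", "cy" (the principal point, pixels), "R" (3x3) and "t" (3): a world point X has camera coordinates R X + t; the wrist camera has in their place "tool_from_camera" (4x4, takes a point from camera to tool coordinates, whose origin is the TCP and whose axes are the tool frame's). Camera axes: x right, y down, z forward; pixel columns grow to the right and rows downward; lengths in m; the calibration is good to about 2 mm. A picture is of the moment at which its call begins: read the wrist's pose just before it. camera_info takes no time and is no camera call.
- bot.job_done(): hands the job in, once; it reports no verdict.
Trained networks look in the newest picture that a camera, given by its name, has taken for a name from the list of things; names that differ only in an ending like _2 or _b are one class to them, and where a whole thing is asked for, a point or a joint stands for the part that bears it (a point fixed in the world has none). Each returns a list of dicts, best first, with "p" (0 to 1); they miss things now and then, are a little off and sometimes report something else, mostly with a low value. They report only what shows in the picture. A call takes as long as a camera call.
- nets.find_in(camera, name): "rect" ([left, top, right, bottom] in pixels, round what is visible of it).
- nets.silhouettes(camera, name): "mask" (384x512 bool, what is visible of it) and "rect" ([left, top, right, bottom] in pixels, round what is visible of it).
- nets.pinpoint(camera, name): "location" ([column, row] in pixels: a listed point, or the origin of a listed thing).
The state is a dict: "clock": time; "qpos": joint angles; "qd": joint speeds; "joint_efforts": joint torques, N m; "position": TCP position; "tool_rot": TCP orientation; "force": force on the tool from outside, world axes, zero at the start; "moment": the same for the moment, N m; "grip_width": finger opening in m.
Only numpy, scipy, OpenCV 4.12 (cv2) and the standard library are available. Lean on these libraries where they do the work, as an engineer would, in place of code of your own. Each camera call takes 0.05 s, during which the arm holds its last target.

## Working session

There is one attempt and no reset: what is moved stays moved. The work goes in short steps, Python scripts to look and compute and a tool call to move; the robot and the scene stay as the last step left them, time stands still between calls to the robot, and variables do not carry over. Pictures are saved under pics/ and viewed, and the job is handed in when it is done.

Besides the shell and the picture viewer there is one more tool, called after ">>>" by a JSON object that holds its "method" and its "body". jog_arm: Moves the arm, as the interface text tells. Its arguments: {"type":"object","properties":{"commands":{"type":"array","items":{"type":"array","items":{"type":"number"}}},"gripper":{"type":"number"},"newtons":{"type":"number"}},"required":["commands"]}

```bash
ls; mkdir -p pics; python3 - <<'E'
from workcell import observe, grab_frame, camera_info, bot, nets
import cv2,json
print(observe())
for n in ["scene","top"]:
    print(n,camera_info(n))
    im=grab_frame(n); cv2.imwrite(f"pics/{n}0.png",im[:,:,::-1])
    for k in ["terminal_box","cover","box_lip","box_ledge","cover_tongue","cover_latch_end","cover_fin"]:
        print(n,k,[(round(float(d["p"]),2),[round(float(v)) for v in d["location"]]) for d in nets.pinpoint(n,k)][:2])
print(camera_info("wrist"), bot.tip_extent)
E
```

```text
pics
{'clock': 0.0, 'qpos': array([-1.36920258,  0.52199516, -0.03636565,  1.60000885,  0.0212027 ,
        1.02110623, -0.11278795]), 'qd': array([-0.00017482, -0.00089523,  0.00090651,  0.00167258, -0.00068608,
       -0.0005907 ,  0.00044084]), 'joint_efforts': array([-2.03109789e-04, -9.27130938e+01,  1.98011957e+00, -3.69921613e+01,
        1.78767694e-02,  8.64506786e-03, -6.66842709e-06]), 'position': array([0.16770724, 0.60170651, 0.21603676]), 'tool_rot': array([-1.51361566,  1.56966375, -1.78537274]), 'force': array([-0.46126832, -0.59753461, -0.07278042]), 'moment': array([-0.01974048,  0.00211241, -0.03815108]), 'grip_width': 0.08552585971399038}
scene {'fov_y': 56.61172001654911, 'cx': 255.85933896248855, 'cy': 188.52676739058558, 'R': array([[ 0.79759654, -0.60308731, -0.01120056],
       [-0.33613963, -0.42898064, -0.83844246],
       [ 0.50084919,  0.67250376, -0.54487502]]), 't': array([-0.32586664,  0.31581761,  0.56434675])}
scene terminal_box [(0.62, [263, 208]), (0.45, [322, 258])]
scene cover [(0.82, [348, 255])]
scene box_lip [(0.63, [235, 189])]
scene box_ledg
[... 522 characters left out ...]
[260, 145])]
top box_lip [(0.76, [240, 190])]
top box_ledge [(0.85, [260, 145]), (0.52, [341, 156])]
top cover_tongue [(0.88, [335, 187]), (0.7, [165, 169])]
top cover_latch_end [(0.94, [340, 133]), (0.43, [257, 147])]
top cover_fin [(0.72, [341, 154])]
{'fov_y': 64.16537997137047, 'cx': 249.3457046487691, 'cy': 189.4131039403408, 'tool_from_camera': array([[ 5.32810384e-04, -2.70358226e-01,  9.62759651e-01,
        -1.57801759e-01],
       [ 9.99999472e-01, -7.02445165e-04, -7.50677420e-04,
        -6.20326301e-04],
       [ 8.79237677e-04,  9.62759542e-01,  2.70357709e-01,
        -6.80624845e-02],
       [ 0.00000000e+00,  0.00000000e+00,  0.00000000e+00,
         1.00000000e+00]])} 0.011
```

View pics/scene0.png

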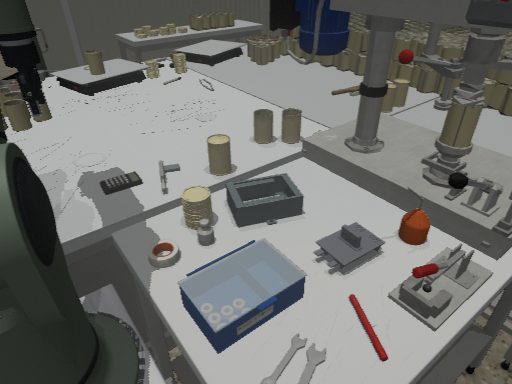

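View pics/top0.png

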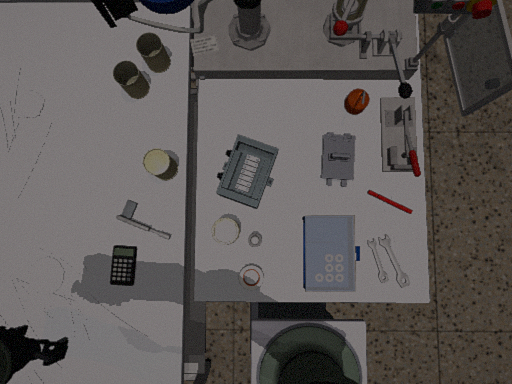

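```bash
cat > h.py <<'E'
import numpy as np,cv2
from workcell import observe, grab_frame, camera_info, bot, nets
from scipy.spatial.transform import Rotation as Ro
def cam(n, st=None):
    c=camera_info(n); f=192/np.tan(np.radians(c["fov_y"])/2)
    if n=="wrist":
        T=np.array(c["tool_from_camera"]); st=st or observe()
        Rt=Ro.from_euler('xyz',st["tool_rot"]).as_matrix()
        Rwc=Rt@T[:3,:3]; p=Rt@T[:3,3]+st["position"]
        R=Rwc.T; t=-R@p
    else: R,t=np.array(c["R"]),np.array(c["t"])
    return f,c["cx"],c["cy"],R,t
def proj(c,X):
    f,cx,cy,R,t=c; q=np.atleast_2d(X)@R.T+t
    return np.c_[cx+f*q[:,0]/q[:,2],cy+f*q[:,1]/q[:,2]]
def unproj(c,uv,z):
    f,cx,cy,R,t=c; d=R.T@np.array([(uv[0]-cx)/f,(uv[1]-cy)/f,1]); o=-R.T@t
    return o+d*(z-o[2])/d[2]
def place(P,x,y,yaw,z0=0,mm=True):
    P=np.array(P,float)*(1e-3 if mm else 1)
    c,s=np.cos(yaw),np.sin(yaw)
    return P@np.array([[c,s,0],[-s,c,0],[0,0,1]])+[x,y,z0]
E
python3 - <<'E'
from h import *
c=cam("top")
a=unproj(c,(240,190),.0615);b=unproj(c,(260,145),.060);o=unproj(c,(248,173),0)
print("box",a,b,o,np.linalg.norm(a-b),np.degrees(np.arctan2(*(b-a)[1::-1])))
a=unproj(c,(335,187),.024);b=unproj(c,(340,133),.034);o=unproj(c,(341,154),.055)
print("cover",a,b,o,np.linalg.norm(a-b),np.degrees(np.arctan2(*(b-a)[1::-1])))
im=cv2.imread("pics/top0.png")
cv2.imwrite("pics/tb.png",cv2.resize(im[125:220,205:290],None,fx=6,fy=6,interpolation=cv2.INTER_CUBIC))
cv2.imwrite("pics/tc.png",cv2.resize(im[120:200,305:375],None,fx=7,fy=7,interpolation=cv2.INTER_CUBIC))
E
```

```text
box [0.50740686 0.19157312 0.0615    ] [0.63304875 0.13740483 0.06      ] [0.56422398 0.17179149 0.        ] 0.1368295982976993 -23.32244308240043
cover [ 0.5212193  -0.07484844  0.024     ] [ 0.6744087  -0.08955591  0.034     ] [ 0.60941124 -0.08673779  0.055     ] 0.1542183558699703 -5.484068721106753
```

View pics/tb.png

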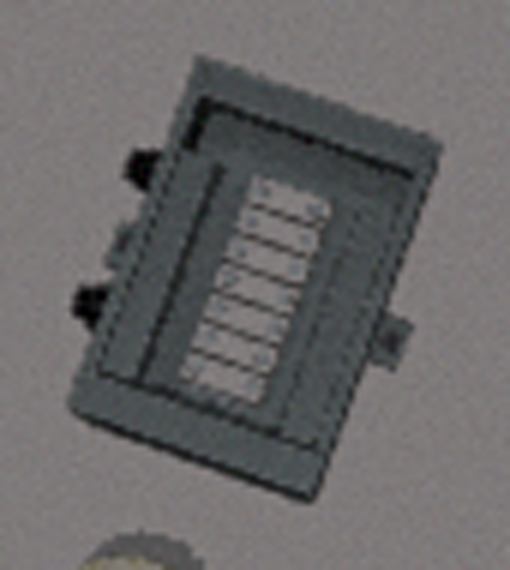

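View pics/tc.png

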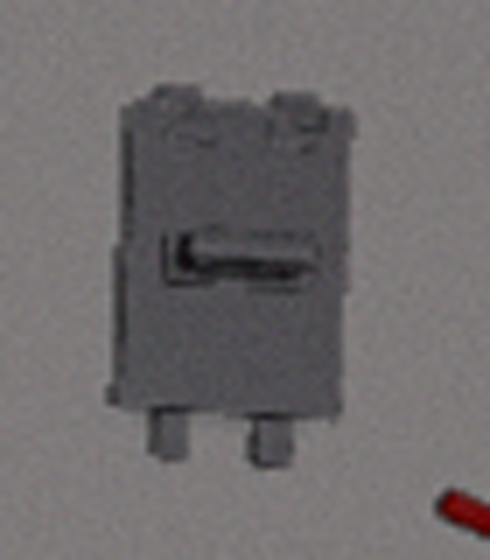

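```bash
cat >> h.py <<'E'
from scipy.optimize import least_squares
def fit(c,P,uv,x0):
    uv=np.array(uv,float)
    r=least_squares(lambda v:(proj(c,place(P,*v))-uv).ravel(),x0,loss='soft_l1')
    return r.x, (proj(c,place(P,*r.x))-uv)
BOXC=[(87,60,60),(87,-60,60),(-87,60,60),(-87,-60,60)]
COVC=[(66,44,34),(66,-44,34),(-61,44,34),(-61,-44,34),(-80,20.5,26),(-80,-20.5,26)]
E
python3 - <<'E'
from h import *
c=cam("top")
f=lambda L,s,o:[((u+.5)/s-.5+o[0],(v+.5)/s-.5+o[1]) for u,v in L]
x,r=fit(c,BOXC,f([(198,57),(442,147),(72,405),(315,497)],6,(205,125)),[.57,.165,-.4]);print("box",x,np.degrees(x[2]),r.round(1).tolist())
y,r=fit(c,COVC,f([(125,103),(352,108),(112,405),(338,415),(170,460),(272,467)],7,(305,120)),[.6,-.085,-.05]);print("cov",y,np.degrees(y[2]),r.round(1).tolist())
s=cam("scene"); im=cv2.imread("pics/scene0.png")
im=cv2.resize(im[150:300,180:420],None,fx=3.3,fy=3.3,interpolation=cv2.INTER_CUBIC)
def dr(P,v,col):
    for p in proj(s,place(P,*v)):
        q=(p-[180,150]+.5)*3.3-.5; cv2.circle(im,tuple(int(k) for k in q.round()),3,col,-1)
dr(BOXC+[(-67,0,61.5),(70,0,60)],x,(0,0,255)); dr(COVC+[(0,25,68),(0,-25,68)],y,(0,255,0))
cv2.imwrite("pics/s1.png",im)
E
```

```text
box [ 0.56184086  0.17184042 -0.34390637] -19.704383598704673 [[0.3, -0.1], [0.3, -0.7], [-0.7, 0.5], [0.0, 0.1]]
cov [ 0.60471928 -0.08164879 -0.05011778] -2.871537509914423 [[0.4, -0.8], [-0.9, 0.1], [0.6, 0.3], [-0.2, 0.6], [-0.0, -0.0], [-0.0, -0.2]]
```

View pics/s1.png

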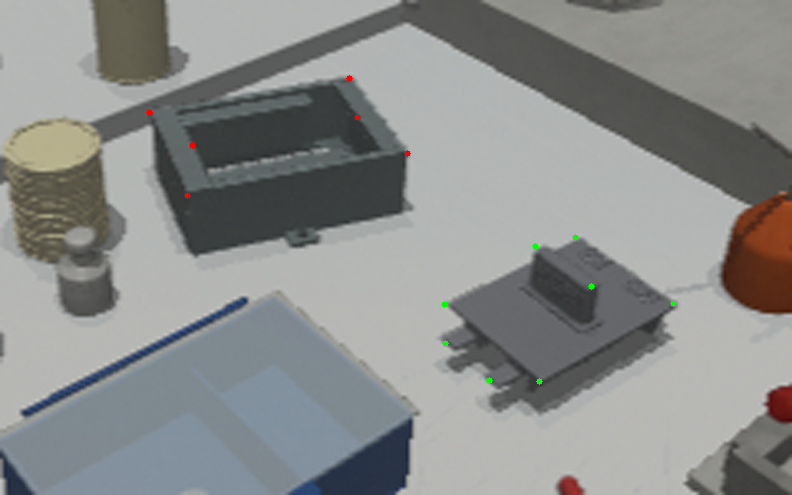

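```bash
cat >> h.py <<'E'
BOX=(0.5618,0.1718,-0.3439); COV=(0.6047,-0.0816,-0.0501)
def toolR(yaw,tilt,sgn):
    # tool x = -z of cover, tool y = sgn * cover x ; cover tilted by tilt rad tab end up
    Rc=(Ro.from_euler('z',yaw)*Ro.from_euler('y',-tilt)).as_matrix()
    x=-Rc[:,2]; y=sgn*Rc[:,0]; return np.c_[x,y,np.cross(x,y)]
def delta(Rg,pg,st=None):
    st=st or observe(); R=Ro.from_euler('xyz',st["tool_rot"]).as_matrix()
    return (R.T@(np.array(pg)-st["position"]))*1e3, Ro.from_matrix(R.T@Rg).as_rotvec()
E
python3 - <<'E'
from h import *
st=observe(); R=Ro.from_euler('xyz',st["tool_rot"]).as_matrix(); print(R.round(3))
for s in (1,-1):
    Rg=toolR(COV[2],0,s); print(Rg.round(2)); print(s,*[v.round(3) for v in delta(Rg,[COV[0],COV[1],.20])])
E
```

```text
[[ 0.     0.269  0.963]
 [ 0.     0.963 -0.269]
 [-1.     0.     0.   ]]
[[-0.    1.   -0.05]
 [ 0.   -0.05 -1.  ]
 [-1.   -0.    0.  ]]
1 [  16.606 -541.244  604.412] [ 1.349 -0.    -0.   ]
[[-0.   -1.    0.05]
 [ 0.    0.05  1.  ]
 [-1.    0.    0.  ]]
-1 [  16.606 -541.244  604.412] [-1.793  0.    -0.   ]
```

```bash
cat >> h.py <<'E'
def rows(Rg,pg,n,st=None,maxi=48,turn=.14):
    st=st or observe(); R=Ro.from_euler('xyz',st["tool_rot"]).as_matrix(); p=np.array(st["position"])
    rv=Ro.from_matrix(R.T@Rg).as_rotvec(); d=np.array(pg)-p
    n=n or int(max(1,np.ceil(np.linalg.norm(d)*1e3/maxi),np.ceil(np.linalg.norm(rv)/turn)))
    out=[]
    for i in range(n):
        s=(R.T@d)*1e3/n
        out.append([round(float(v),1) for v in s]+[round(float(v),3) for v in rv/n]); R=R@Ro.from_rotvec(rv/n).as_matrix()
    print("[",",\n".join(str(o) for o in out),"]",n)
E
python3 - <<'E'
from h import *
rows(toolR(COV[2],0,1),[COV[0],COV[1],.20],18)
E
```

```text
[ [0.9, -30.1, 33.6, 0.075, -0.0, -0.0],
[0.9, -27.5, 35.7, 0.075, -0.0, -0.0],
[0.9, -24.7, 37.7, 0.075, -0.0, -0.0],
[0.9, -21.8, 39.4, 0.075, -0.0, -0.0],
[0.9, -18.8, 41.0, 0.075, -0.0, -0.0],
[0.9, -15.7, 42.3, 0.075, -0.0, -0.0],
[0.9, -12.5, 43.3, 0.075, -0.0, -0.0],
[0.9, -9.2, 44.1, 0.075, -0.0, -0.0],
[0.9, -5.9, 44.7, 0.075, -0.0, -0.0],
[0.9, -2.5, 45.0, 0.075, -0.0, -0.0],
[0.9, 0.9, 45.1, 0.075, -0.0, -0.0],
[0.9, 4.2, 44.9, 0.075, -0.0, -0.0],
[0.9, 7.6, 44.4, 0.075, -0.0, -0.0],
[0.9, 10.9, 43.7, 0.075, -0.0, -0.0],
[0.9, 14.1, 42.8, 0.075, -0.0, -0.0],
[0.9, 17.3, 41.6, 0.075, -0.0, -0.0],
[0.9, 20.4, 40.2, 0.075, -0.0, -0.0],
[0.9, 23.3, 38.6, 0.075, -0.0, -0.0] ] 18
```

>>> {"method": "jog_arm", "body": {"commands": [[0,-30,34,0.075,0,0],[0,-27.5,36,0.075,0,0],[0,-25,38,0.075,0,0],[0,-22,39.5,0.075,0,0],[0,-19,41,0.075,0,0],[0,-16,42,0.075,0,0],[0,-12.5,43,0.075,0,0],[0,-9,44,0.075,0,0],[0,-6,45,0.075,0,0],[0,-2.5,45,0.075,0,0],[0,1,45,0.075,0,0],[0,4,45,0.075,0,0],[0,7.5,44.5,0.075,0,0],[0,11,43.5,0.075,0,0],[0,14,43,0.075,0,0],[0,17,41.5,0.075,0,0],[0,20,40,0.075,0,0],[0,23,38.5,0.075,0,0]], "gripper": 0}}

```text
clock: 2.6
position: [0.6014, -0.1132, 0.2162]
tool_rot: [2.687, 1.561, 1.022]
force: [1.1, 0.5, -0.3]
grip_width: 0.0852
```

```bash
python3 - <<'E'
from h import *
st=observe(); print(st["clock"],st["position"],st["qpos"].round(2),st["qd"].round(2))
c=cam("wrist",st); im=grab_frame("wrist")[:,:,::-1].copy(); cv2.imwrite("pics/w1r.png",im)
for p in proj(c,place(COVC+[(0,25,68),(0,-25,68)],*COV)): cv2.circle(im,tuple(int(k) for k in p.round()),2,(0,255,0),-1)
cv2.imwrite("pics/w1.png",im)
rows(toolR(COV[2],0,1),[COV[0],COV[1],.20],None)
E
```

```text
2.6 [ 0.60136011 -0.11317985  0.21618141] [-0.23  0.54  0.48  1.66 -0.3   1.01  0.26] [ 0.68  0.53  0.17 -0.79 -0.29  0.36  0.03]
[ [16.4, -2.6, -38.7, -0.054, -0.004, -0.006] ] 1
```

View pics/w1.png

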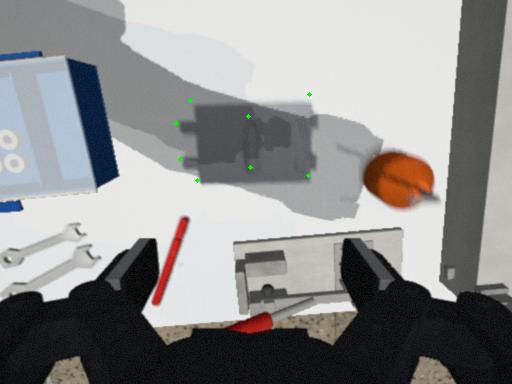

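>>> {"method": "jog_arm", "body": {"commands": [[16,-2.5,-38.5,-0.054,-0.004,-0.006],[0,0,0,0,0,0],[0,0,0,0,0,0]]}}

```text
clock: 2.95
position: [0.6056, -0.0851, 0.1993]
tool_rot: [-0.055, 1.569, -1.681]
force: [0.7, -0.9, 0.3]
grip_width: 0.0853
```

```bash
python3 - <<'E'
from h import *
st=observe(); print(st["clock"],st["position"],st["qpos"].round(2),st["qd"].round(2))
c=cam("wrist",st); im=grab_frame("wrist")[:,:,::-1].copy(); cv2.imwrite("pics/w2r.png",im)
z=3;im=cv2.resize(im[90:200,150:360],None,fx=z,fy=z,interpolation=cv2.INTER_CUBIC)
for p in proj(c,place(COVC+[(0,25,68),(0,-25,68)],*COV)): cv2.circle(im,tuple(int(k) for k in ((p-[150,90]+.5)*z-.5).round()),2,(0,255,0),-1)
cv2.imwrite("pics/w2.png",im)
rows(toolR(COV[2],0,1),[COV[0],COV[1],.20],None)
E
```

```text
2.95 [ 0.60563053 -0.08510638  0.19933749] [-0.27  0.56  0.47  1.67 -0.29  0.98  0.24] [-0.03  0.02 -0.04  0.01 -0.02 -0.    0.  ]
[ [-1.0, -1.0, -2.4, -0.004, 0.001, 0.001] ] 1
```

View pics/w2.png

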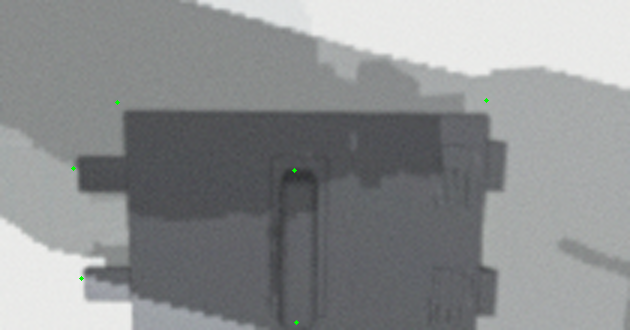

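```bash
python3 - <<'E'
import cv2
im=cv2.imread("pics/w2r.png")
cv2.imwrite("pics/w2b.png",cv2.resize(im[110:260,165:330],None,fx=4,fy=4,interpolation=cv2.INTER_CUBIC))
E
```

```text
(no output)
```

View pics/w2b.png

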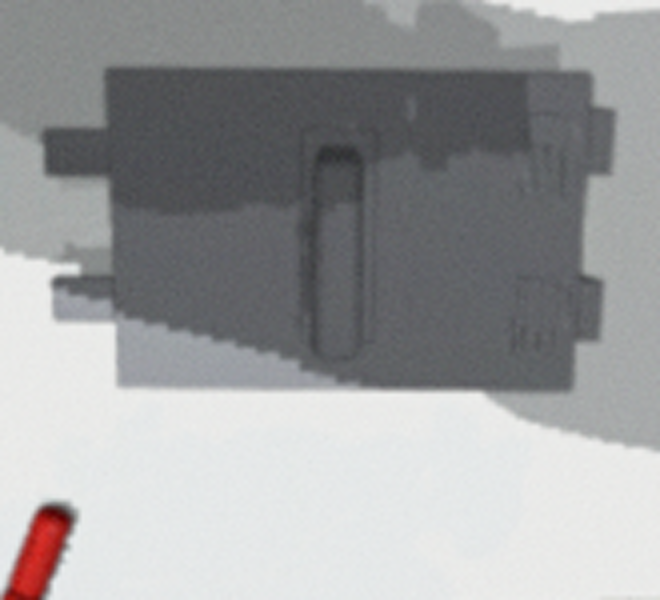

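```bash
python3 - <<'E'
from h import *
st=observe(); c=cam("wrist",st)
uv=[((u+.5)/4-.5+165,(v+.5)/4-.5+110) for u,v in [(592,71),(574,390),(107,68),(117,387),(45,152),(54,300),(336,358)]]
y,r=fit(c,COVC+[(0,-25,68)],uv,COV);print(y,np.degrees(y[2]));print(r.round(1))
E
```

```text
[ 0.60564943 -0.08359713 -0.06157822] -3.528172117641493
[[ 0.7 -0.4]
 [ 0.2  0.3]
 [-0.7 -0.5]
 [ 0.3  0.3]
 [-0.5 -0. ]
 [-0.6 -0.3]
 [ 0.5  1. ]]
```

```bash
sed -i 's/COV=(.*/COV=(0.6055,-0.0832,-0.059)/' h.py; python3 - <<'E'
from h import *
rows(toolR(COV[2],0,1),[COV[0],COV[1],.051],5)
E
```

```text
[ [29.6, -0.0, -0.2, 0.001, 0.0, 0.0],
[29.6, -0.0, -0.2, 0.001, 0.0, 0.0],
[29.6, -0.0, -0.2, 0.001, 0.0, 0.0],
[29.6, -0.0, -0.2, 0.001, 0.0, 0.0],
[29.6, -0.0, -0.2, 0.001, 0.0, 0.0] ] 5
```

>>> {"method": "jog_arm", "body": {"commands": [[30,0,-0.4,0.001,0,0],[30,0,-0.4,0.001,0,0],[30,0,-0.4,0.001,0,0],[25,0,0,0,0,0],[20,0,0,0,0,0],[5,0,0,0,0,0],[0,0,0,0,0,0]]}}

```text
clock: 3.7
position: [0.6071, -0.0815, 0.0572]
tool_rot: [1.858, 1.566, 0.232]
force: [-0.2, -0.4, 0.5]
grip_width: 0.0855
```

```bash
python3 - <<'E'
from h import *
rows(toolR(COV[2],0,1),[COV[0],COV[1],.051],1)
E
```

```text
[ [6.2, -1.5, 1.8, 0.004, -0.001, -0.004] ] 1
```

>>> {"method": "jog_arm", "body": {"commands": [[6,-1.5,1.8,0.004,0,-0.004],[0,0,0,0,0,0]]}}

```text
clock: 3.9
position: [0.6062, -0.0834, 0.0527]
tool_rot: [2.173, 1.568, 0.543]
force: [0.1, 0.5, 0.0]
grip_width: 0.0854
```

>>> {"method": "jog_arm", "body": {"commands": [[0,0,0,0,0,0],[0,0,0,0,0,0],[0,0,0,0,0,0],[0,0,0,0,0,0],[0,0,0,0,0,0],[0,0,0,0,0,0]], "gripper": 255, "newtons": 60}}

```text
clock: 4.5
position: [0.6075, -0.0834, 0.055]
tool_rot: [1.879, 1.565, 0.248]
force: [0.1, -1.0, 0.4]
grip_width: -0.0
```

```bash
python3 - <<'E'
from h import *
for n in ("wrist","scene"):
    im=grab_frame(n)[:,:,::-1]; cv2.imwrite(f"pics/{n}3.png",im)
s=cv2.imread("pics/scene3.png"); cv2.imwrite("pics/scene3z.png",cv2.resize(s[120:300,250:450],None,fx=3.3,fy=3.3,interpolation=cv2.INTER_CUBIC))
E
```

```text
(no output)
```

View pics/wrist3.png

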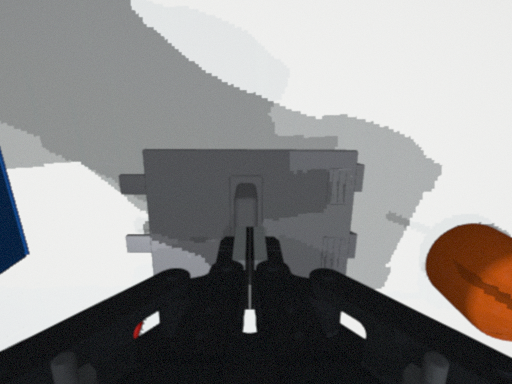

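View pics/scene3z.png

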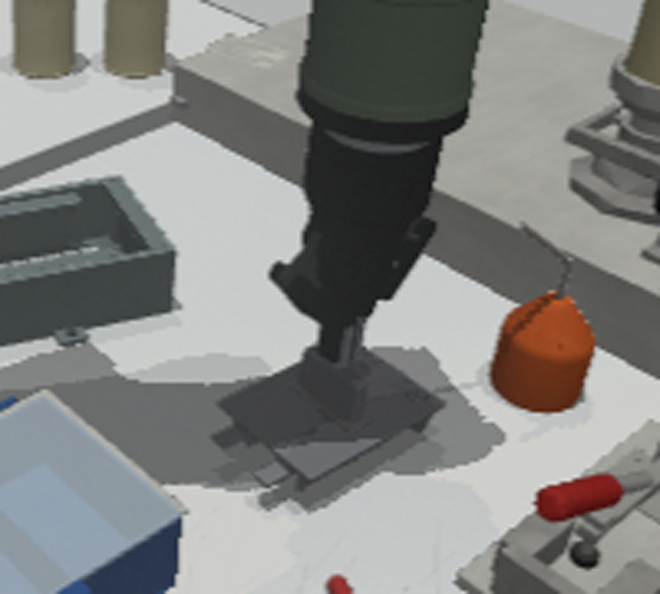

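```bash
python3 - <<'E'
from h import *
st=observe(); print(st["position"],st["force"],st["grip_width"],st["moment"])
c=cam("wrist",st)
print("fin top/base",proj(c,place([(0,25,68),(0,-25,68),(0,25,37),(0,-25,37),(-6,25,68),(6,25,68)],*COV)).round())
R=Ro.from_euler('xyz',st["tool_rot"]).as_matrix()
T=lambda q:R@np.array(q)/1e3+st["position"]
print("tip",proj(c,np.array([T((11,0,-11)),T((11,0,11)),T((0,0,-11)),T((-8,0,-11)),T((-8,6,-11)),T((11,6,-11))])).round())
im=cv2.imread("pics/wrist3.png"); cv2.imwrite("pics/w3z.png",cv2.resize(im[150:300,165:330],None,fx=4,fy=4,interpolation=cv2.INTER_CUBIC))
E
```

```text
[ 0.60752197 -0.08344809  0.05495465] [-0.82361088 -0.50029055  0.60628964] -5.6427914027040714e-05 [0.01862612 0.00151294 0.03109348]
fin top/base [[245. 193.]
 [245. 283.]
 [245. 178.]
 [246. 255.]
 [233. 193.]
 [257. 193.]]
tip [[249. 205.]
 [249. 240.]
 [249. 211.]
 [249. 216.]
 [260. 216.]
 [259. 205.]]
```

View pics/w3z.png

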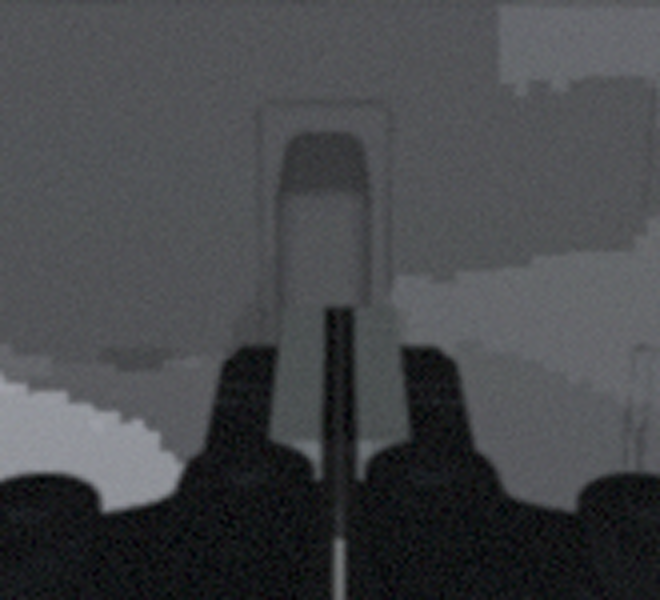

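```bash
python3 - <<'E'
from h import *
st=observe()
c=cam("wrist",st);s=cam("scene")
R=Ro.from_euler('xyz',st["tool_rot"]).as_matrix()
T=lambda q:R@np.array(q)/1e3+st["position"]
for x in (11,0,-10,-20,-30):
    print(x,[proj(c,T((x,0,z)))[0].round(1).tolist() for z in (-11,0,11)],[proj(s,T((x,0,z)))[0].round(1).tolist() for z in (-11,0,11)])
im=cv2.imread("pics/scene3.png"); z=7
im=cv2.resize(im[190:270,310:400],None,fx=z,fy=z,interpolation=cv2.INTER_CUBIC)
im=cv2.convertScaleAbs(im,alpha=1.8,beta=20)
for p in proj(s,place(COVC+[(0,25,68),(0,-25,68)],*COV)): cv2.circle(im,tuple(int(k) for k in ((p-[310,190]+.5)*z-.5).round()),3,(0,255,0),-1)
for q in ((11,0,-11),(11,0,11)): 
    p=proj(s,T(q))[0];cv2.circle(im,tuple(int(k) for k in ((p-[310,190]+.5)*z-.5).round()),3,(0,0,255),-1)
cv2.imwrite("pics/s3z.png",im)
E
```

```text
11 [[249.0, 204.8], [249.0, 222.5], [249.0, 239.6]] [[346.5, 235.8], [350.1, 238.5], [353.9, 241.2]]
0 [[249.0, 211.2], [249.0, 229.9], [249.0, 247.9]] [[347.1, 232.0], [350.8, 234.7], [354.5, 237.4]]
-10 [[248.9, 217.8], [249.0, 237.5], [249.0, 256.4]] [[347.7, 228.5], [351.4, 231.2], [355.2, 233.9]]
-20 [[248.9, 225.3], [248.9, 246.1], [249.0, 266.0]] [[348.3, 225.0], [352.0, 227.6], [355.8, 230.3]]
-30 [[248.9, 233.8], [248.9, 255.8], [248.9, 276.9]] [[348.9, 221.4], [352.6, 224.0], [356.5, 226.7]]
```

View pics/s3z.png

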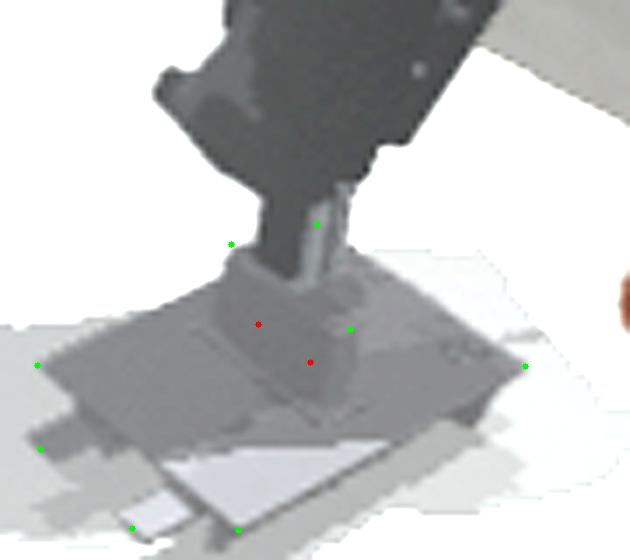

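```bash
python3 - <<'E'
from workcell import bot, observe
print(bot.tip_extent, observe()["grip_width"], [a for a in dir(bot) if a[0]!='_'])
E
```

```text
0.011 -5.6427914027040714e-05 ['IKError', 'job_done', 'tip_extent']
```

>>> {"method": "jog_arm", "body": {"commands": [[-3,0,0,0,0,0],[0,0,0,0,0,0],[0,0,0,0,0,0],[0,0,0,0,0,0],[0,0,0,0,0,0],[0,0,0,0,0,0]], "gripper": 0}}

```text
clock: 5.2
position: [0.6074, -0.0834, 0.0581]
tool_rot: [1.877, 1.565, 0.247]
force: [0.4, -1.1, 0.0]
grip_width: 0.0843
```

```bash
python3 - <<'E'
from h import *
st=observe(); print(st["position"],st["force"],st["grip_width"])
im=grab_frame("wrist")[:,:,::-1]; cv2.imwrite("pics/w4.png",im)
s=cam("scene");im=grab_frame("scene")[:,:,::-1]; z=6
im=cv2.resize(im[170:270,310:410],None,fx=z,fy=z,interpolation=cv2.INTER_CUBIC)
im=cv2.convertScaleAbs(im,alpha=1.8,beta=20)
cv2.imwrite("pics/s4.png",im)
E
```

```text
[ 0.60744784 -0.08342946  0.05814945] [ 0.41220147 -1.08168003  0.0479665 ] 0.0843306996573081
```

View pics/w4.png

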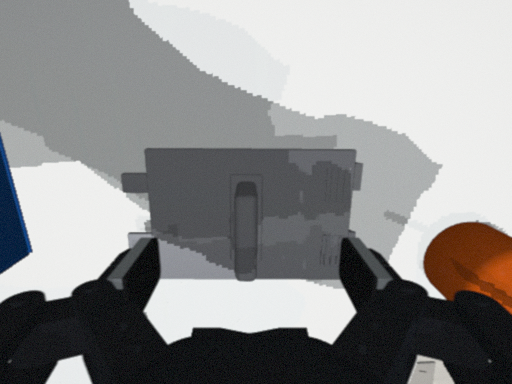

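View pics/s4.png

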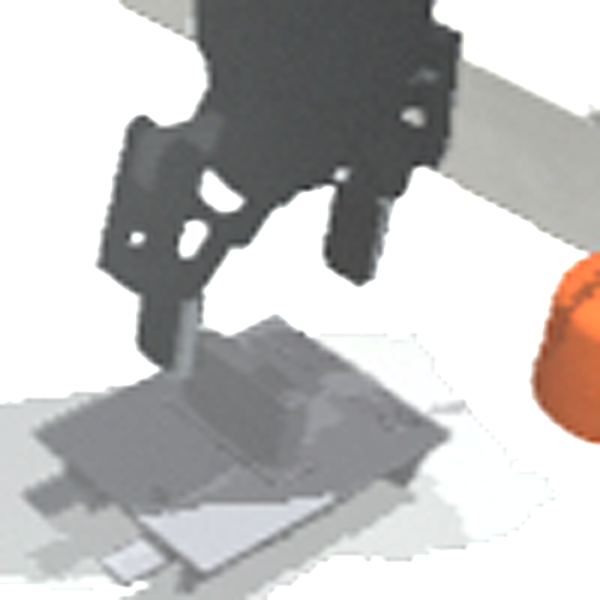

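>>> {"method": "jog_arm", "body": {"commands": [[12,-1,0,0.004,0,-0.003],[12,-1,0,0,0,-0.003],[6,0,0,0,0,0],[0,0,0,0,0,0]]}}

```text
clock: 5.7
position: [0.6049, -0.0831, 0.0247]
tool_rot: [-2.203, 1.568, 2.446]
force: [0.1, -0.2, -0.4]
grip_width: 0.0857
```

```bash
python3 - <<'E'
from h import *
st=observe(); print(st["position"],st["force"],st["grip_width"])
im=grab_frame("wrist")[:,:,::-1]; cv2.imwrite("pics/w5.png",im)
s=cam("scene");im=grab_frame("scene")[:,:,::-1]; z=6
im=cv2.resize(im[170:270,310:410],None,fx=z,fy=z,interpolation=cv2.INTER_CUBIC)
im=cv2.convertScaleAbs(im,alpha=1.8,beta=20)
cv2.imwrite("pics/s5.png",im)
delta
print(*delta(toolR(COV[2],0,1),[COV[0],COV[1],.028]))
E
```

```text
[ 0.60487083 -0.08309215  0.02469639] [ 0.1174599  -0.19737449 -0.41966948] 0.08572277007275157
[-2.35824634  0.18082386 -0.04509141] [-0.00466324 -0.00167601  0.00133005]
```

View pics/w5.png

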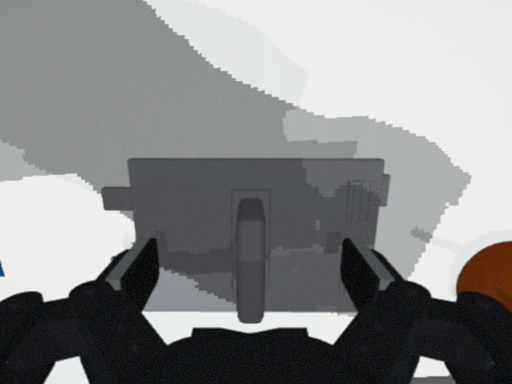

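View pics/s5.png

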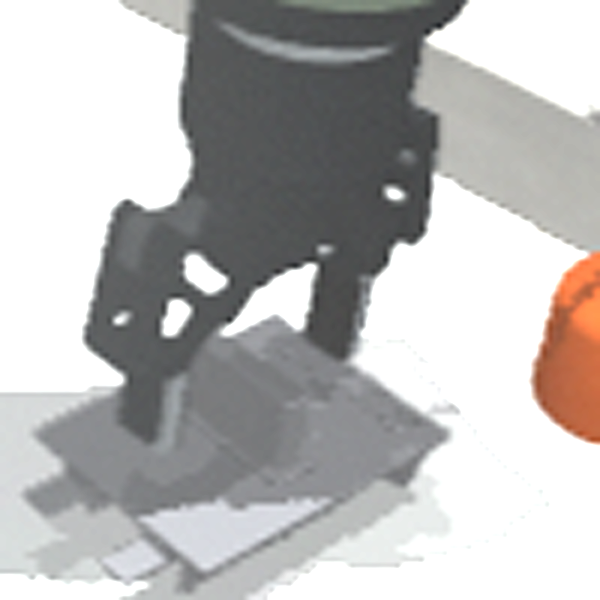

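>>> {"method": "jog_arm", "body": {"commands": [[0,0,0,0,0,0],[0,0,0,0,0,0],[0,0,0,0,0,0],[0,0,0,0,0,0],[0,0,0,0,0,0],[0,0,0,0,0,0]], "gripper": 255, "newtons": 60}}

```text
clock: 6.4
position: [0.6061, -0.0833, 0.0269]
tool_rot: [2.813, 1.569, 1.179]
force: [0.1, 0.1, -1.1]
grip_width: 0.011
```

```bash
python3 - <<'E'
from h import *
st=observe(); print(st["position"],st["force"],st["grip_width"])
im=grab_frame("wrist")[:,:,::-1]; cv2.imwrite("pics/w6.png",im)
s=cam("scene");im=grab_frame("scene")[:,:,::-1]; z=6
im=cv2.resize(im[170:270,310:410],None,fx=z,fy=z,interpolation=cv2.INTER_CUBIC)
im=cv2.convertScaleAbs(im,alpha=1.8,beta=20)
cv2.imwrite("pics/s6.png",im)
E
```

```text
[ 0.60608431 -0.08329733  0.02692391] [ 0.06465725  0.12750688 -1.1237575 ] 0.010987132398331496
```

View pics/w6.png

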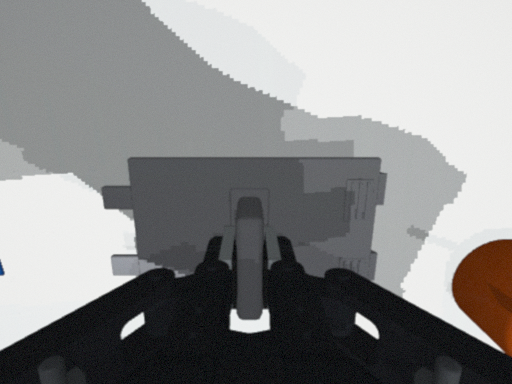

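View pics/s6.png

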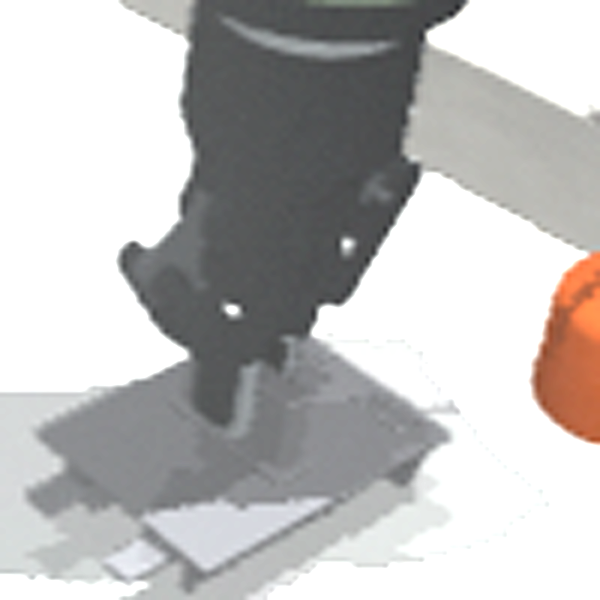

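```bash
python3 - <<'E'
from h import *
st=observe(); c=cam("wrist",st)
print(np.c_[proj(c,place(COVC+[(-80,27,26),(-80,14,26)],*COV)).round(1)])
im=cv2.imread("pics/w6.png"); cv2.imwrite("pics/w6z.png",cv2.resize(im[145:295,90:300],None,fx=3.8,fy=3.8,interpolation=cv2.INTER_CUBIC))
cv2.imwrite("pics/w6y.png",cv2.resize(im[145:295,270:420],None,fx=3.8,fy=3.8,interpolation=cv2.INTER_CUBIC))
E
```

```text
[[380.8 152.3]
 [363.8 305.5]
 [124.1 153.7]
 [141.9 306.6]
 [ 99.8 194.8]
 [109.5 262.9]
 [ 98.2 183.2]
 [101.4 206.2]]
```

View pics/w6z.png

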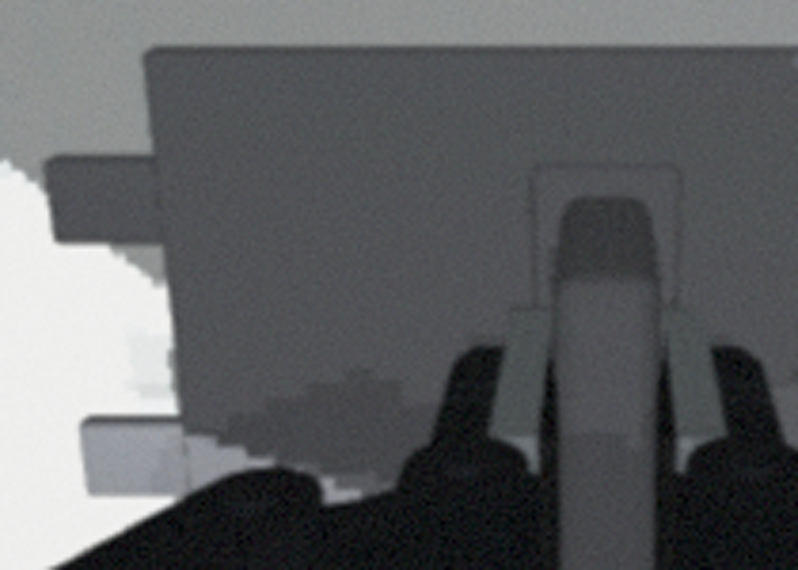

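View pics/w6y.png

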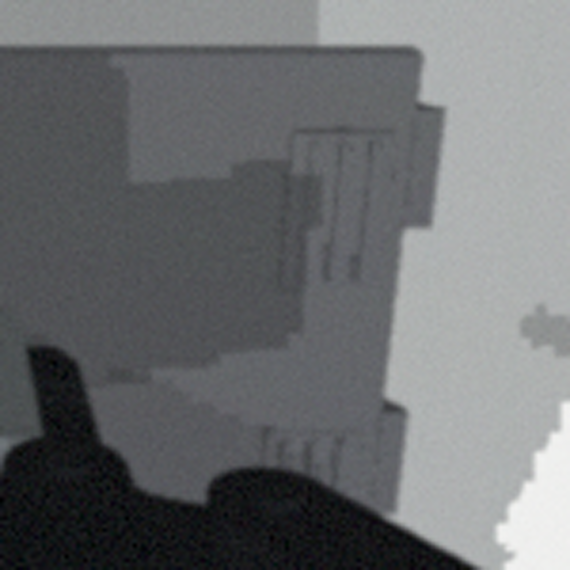

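```bash
python3 - <<'E'
from h import *
st=observe(); c=cam("wrist",st)
z=3.8
A=[(147,48),(47,158),(55,242),(82,420)];B=[(420,50),(443,108),(432,228)]
uv=[((u+.5)/z-.5+90,(v+.5)/z-.5+145) for u,v in A]+[((u+.5)/z-.5+270,(v+.5)/z-.5+145) for u,v in B]
P=[(-61,44,34),(-80,27,26),(-80,14,26),(-80,-14,26),(66,44,34),(75.5,33,20.5),(75.5,15,20.5)]
uv=np.array(uv)
print((proj(c,place(P,*COV))-uv).round(1).tolist())
def res(v): return (proj(c,place(P,v[0],v[1],v[2],v[3]))-uv).ravel()
r=least_squares(res,[*COV,0]); print(r.x, r.fun.round(1))
R=Ro.from_euler('xyz',st["tool_rot"]).as_matrix(); print(R.round(4))
print("TCP in cover frame", place([st["position"]-[r.x[0],r.x[1],0]],0,0,-r.x[2],0,mm=False)*1e3)
r=least_squares(lambda v:res([*v,0]),COV); print(r.x, r.fun.round(1))
print("TCP in cover frame", place([st["position"]-[r.x[0],r.x[1],0]],0,0,-r.x[2],0,mm=False)*1e3)
E
```

```text
[[-4.2, -3.5], [-3.8, -3.0], [-2.7, -2.1], [-3.1, -2.5], [0.6, -5.5], [-0.5, -4.6], [-1.3, -4.7]]
[ 0.60623951 -0.08575591 -0.06556607 -0.00132366] [-0.3  0.2 -0.2 -0.1  0.7  0.5 -0.3 -0.4  1.2 -0.1 -0.1  0.3 -1.1 -0.4]
[[ 6.00e-04  9.98e-01 -6.36e-02]
 [ 1.70e-03 -6.36e-02 -9.98e-01]
 [-1.00e+00  5.00e-04 -1.80e-03]]
TCP in cover frame [[-0.34458014  2.45201029 26.87677965]]
[ 0.60634687 -0.08547594 -0.0656434 ] [-1.2  0.1 -1.3 -0.  -0.3  0.8 -1.2  0.2  2.6 -0.2  1.1  0.3  0.1 -0.2]
TCP in cover frame [[-0.43354258  2.16556831 26.87677965]]
```

```bash
cat >> h.py <<'E'
TIC=np.array([-0.3,2.2,26.9])
def goal(ox,oy,oz,deg):
    th=np.radians(deg); Rb=Ro.from_euler('z',BOX[2]).as_matrix(); Rt=Ro.from_euler('y',-th).as_matrix()
    q=Rt@TIC+np.array([ox,oy,oz]); p=Rb@(q/1e3)+[BOX[0],BOX[1],0]
    return toolR(BOX[2],th,1),p
def where(st=None):
    # cover pose in box frame from tool pose
    st=st or observe(); R=Ro.from_euler('xyz',st["tool_rot"]).as_matrix()
    Rb=Ro.from_euler('z',BOX[2]).as_matrix()
    Rc=np.c_[R[:,1],-R[:,2],-R[:,0]]   # cover axes: x=tool y, z=-tool x, y = -tool z
    Rcb=Rb.T@Rc; o=Rb.T@(st["position"]-[BOX[0],BOX[1],0])*1e3-Rcb@TIC
    e=Ro.from_matrix(Rcb).as_euler('ZYX',degrees=True)
    tip=Rcb@[-80,0,26]+o
    fb=Rb.T@st["force"]
    print("t%.2f cover o"%st["clock"],o.round(1),"yaw %.1f tilt %.1f roll %.1f"%(e[0],-e[1],e[2]),"tip",tip.round(1),"F_box",fb.round(1),"grip",round(st["grip_width"]*1e3,1))
    return o
E
python3 - <<'E'
from h import *
where()
c=cam("top")
for n,h in (("lid_stack",.086),("check_weight",.061)):
    d=nets.silhouettes("top",n)[:1]
    for k in d: print(n,k["p"],k["rect"],unproj(c,((k["rect"][0]+k["rect"][2])/2,(k["rect"][1]+k["rect"][3])/2),h))
R,p=goal(30,0,130,20); print(p)
st=observe(); st=dict(st); st["position"]=st["position"]+[0,0,.11]
rows(R,p,9,st)
E
```

```text
t6.50 cover o [ 128.6 -227.2   -0. ] yaw 16.1 tilt 0.0 roll 0.1 tip [  51.7 -249.4   25.9] F_box [-0.6 -0.8  1.2] grip 10.7
lid_stack 0.8 [213.6, 218.7, 242.7, 244.7] [0.39380749 0.22066108 0.086     ]
check_weight 0.64 [248.5, 234.2, 263.2, 246.9] [0.37057816 0.14768309 0.061     ]
[0.58185813 0.16695339 0.15517513]
[ [-2.0, -4.5, -27.6, 0.031, -0.006, 0.038],
[-2.3, -5.2, -27.4, 0.031, -0.006, 0.038],
[-2.7, -6.0, -27.2, 0.031, -0.006, 0.038],
[-3.1, -6.7, -27.0, 0.031, -0.006, 0.038],
[-3.5, -7.4, -26.8, 0.031, -0.006, 0.038],
[-4.0, -8.1, -26.5, 0.031, -0.006, 0.038],
[-4.4, -8.7, -26.2, 0.031, -0.006, 0.038],
[-4.9, -9.3, -25.9, 0.031, -0.006, 0.038],
[-5.4, -9.9, -25.6, 0.031, -0.006, 0.038] ] 9
```

>>> {"method": "jog_arm", "body": {"commands": [[-10,0,0,0,0,0],[-20,0,0,0,0,0],[-30,0,0,0,0,0],[-35,0,0,0,0,0],[-15,0,0,0,0,0],[0,0,0,0,0,0]], "newtons": 80}}

```text
clock: 7.2
position: [0.6051, -0.0839, 0.1431]
tool_rot: [-2.563, 1.569, 2.085]
force: [-0.3, 0.9, -1.5]
grip_width: 0.0107
```

```bash
python3 - <<'E'
from h import *
where()
R,p=goal(30,0,130,20); rows(R,p,9)
E
```

```text
t7.20 cover o [ 127.8 -228.1  116.2] yaw 16.0 tilt -0.1 roll 0.1 tip [  51.  -250.2  142.3] F_box [-0.6  0.8 -1.5] grip 10.7
[ [-1.3, -4.4, -27.6, 0.031, -0.006, 0.039],
[-1.6, -5.2, -27.5, 0.031, -0.006, 0.039],
[-2.0, -5.9, -27.3, 0.031, -0.006, 0.039],
[-2.4, -6.7, -27.1, 0.031, -0.006, 0.039],
[-2.8, -7.4, -26.9, 0.031, -0.006, 0.039],
[-3.3, -8.1, -26.6, 0.031, -0.006, 0.039],
[-3.7, -8.8, -26.3, 0.031, -0.006, 0.039],
[-4.2, -9.4, -26.0, 0.031, -0.006, 0.039],
[-4.8, -10.1, -25.7, 0.031, -0.006, 0.039] ] 9
```

>>> {"method": "jog_arm", "body": {"commands": [[-1.5,-4.5,-27.5,0.031,-0.006,0.039],[-1.5,-5,-27.5,0.031,-0.006,0.039],[-2,-6,-27.5,0.031,-0.006,0.039],[-2.5,-6.5,-27,0.031,-0.006,0.039],[-3,-7.5,-27,0.031,-0.006,0.039],[-3.5,-8,-26.5,0.031,-0.006,0.039],[-3.5,-9,-26.5,0.031,-0.006,0.039],[-4,-9.5,-26,0.031,-0.006,0.039],[-5,-10,-25.5,0.031,-0.006,0.039],[0,0,0,0,0,0],[0,0,0,0,0,0]]}}

```text
clock: 8.3
position: [0.5787, 0.1755, 0.1494]
tool_rot: [1.559, 1.207, -0.369]
force: [-0.0, -0.0, -1.4]
grip_width: 0.0108
```

```bash
python3 - <<'E'
from h import *
where(); st=observe()
c=cam("wrist",st); im=grab_frame("wrist")[:,:,::-1].copy(); cv2.imwrite("pics/w7r.png",im)
for p in proj(c,place(BOXC+[(-67,0,61.5),(70,0,60),(-67,52,61.5),(-67,-52,61.5),(70,52,60),(70,-52,60)],*BOX)): cv2.circle(im,tuple(int(k) for k in p.round()),2,(0,0,255),-1)
cv2.imwrite("pics/w7.png",im)
im=grab_frame("scene")[:,:,::-1]; cv2.imwrite("pics/s7.png",cv2.resize(im[60:300,160:420],None,fx=2.5,fy=2.5))
R,p=goal(30,0,130,20); rows(R,p,None)
E
```

```text
t8.30 cover o [ 24.4   6.8 124.4] yaw -0.7 tilt 20.8 roll -0.3 tip [-59.6   8.  120.3] F_box [-0.  -0.  -1.4] grip 10.8
[ [-3.3, 7.0, 6.4, -0.014, 0.009, -0.014] ] 1
```

View pics/w7.png

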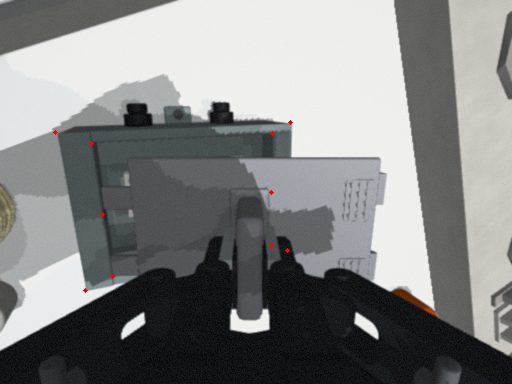

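View pics/s7.png

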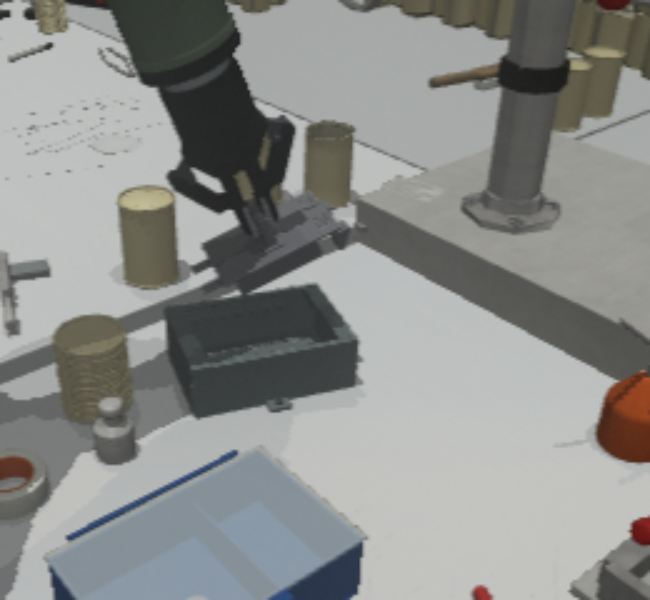

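```bash
python3 - <<'E'
import cv2
im=cv2.imread("pics/w7r.png"); im=cv2.convertScaleAbs(im,alpha=1.6,beta=10); cv2.imwrite("pics/w7z.png",cv2.resize(im[105:300,45:305],None,fx=3,fy=3,interpolation=cv2.INTER_CUBIC))
E
```

```text
(no output)
```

View pics/w7z.png

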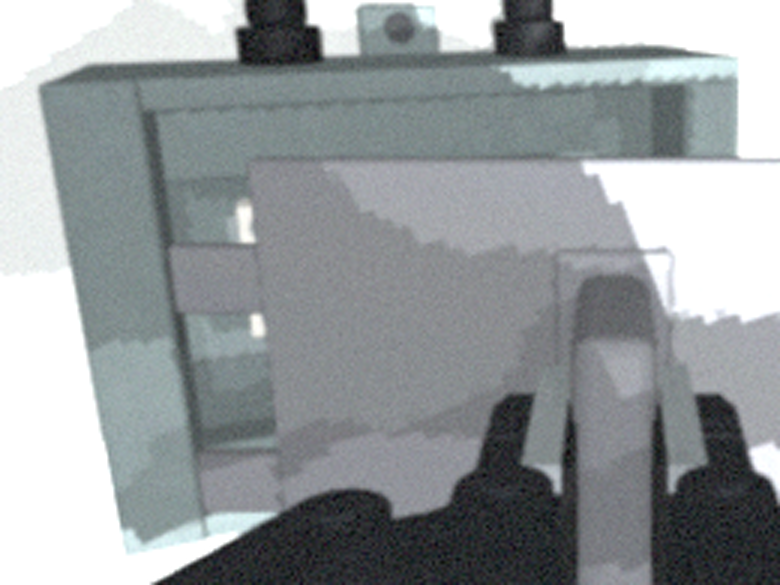

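```bash
python3 - <<'E'
from h import *
st=observe(); c=cam("wrist",st)
uv=[((u+.5)/3-.5+45,(v+.5)/3-.5+105) for u,v in [(42,88),(127,552),(736,58),(137,83),(206,538),(150,110)]]
P=[(-87,60,61.5),(-87,-60,61.5),(87,60,60),(-67,60,61.5),(-67,-60,61.5),(-67,52,61.5)]
x,r=fit(c,P,uv,BOX); print(x,np.degrees(x[2]));print(r.round(1).tolist())
uv=np.array(uv)
q=least_squares(lambda v:(proj(c,place(P,*v))-uv).ravel(),[*BOX,0],loss='soft_l1');print(q.x,(proj(c,place(P,*q.x))-uv).round(1).tolist())
# tongue +y tip in picture vs predicted from grasp
R=Ro.from_euler('xyz',st["tool_rot"]).as_matrix();Rc=np.c_[R[:,1],-R[:,2],-R[:,0]]
C=lambda p:Rc@((np.array(p)-TIC)/1e3)+st["position"]
print("pred",proj(c,np.array([C((-80,27,26)),C((-80,14,26)),C((-61,44,34)),C((66,44,34))])).round(1).tolist())
print("obs",[[(u+.5)/3-.5+45,(v+.5)/3-.5+105] for u,v in [(168,245),(176,308),(250,158)]])
E
```

```text
[ 0.56334064  0.17005115 -0.35215142] -20.176790193681683
[[-0.5, -1.9], [-0.8, 2.1], [1.9, -0.3], [1.5, -1.4], [1.2, 1.3], [-1.1, 1.4]]
[ 0.5627713   0.16951998 -0.35049684 -0.00349912] [[-0.0, -1.1], [-0.4, 0.6], [-0.6, 0.1], [1.5, -0.6], [1.1, -0.1], [-1.1, 2.0]]
pred [[99.6, 186.7], [102.8, 209.6], [125.8, 157.9], [381.8, 157.7]]
obs [[100.66666666666666, 186.33333333333331], [103.33333333333334, 207.33333333333331], [128.0, 157.33333333333334]]
```

```bash
sed -i 's/^BOX=([^)]*)/BOX=(0.5628,0.1702,-0.349)/' h.py; python3 - <<'E'
from h import *
where()
R,p=goal(22,0,70,20); rows(R,p,4)
E
```

```text
t8.40 cover o [ 23.5   7.5 124.6] yaw -0.5 tilt 20.8 roll -0.2 tip [-60.5   8.4 120.4] F_box [ 0.4 -0.5 -1.7] grip 10.6
[ [12.6, -5.1, 1.9, -0.002, 0.002, -0.004],
[12.6, -5.0, 1.9, -0.002, 0.002, -0.004],
[12.7, -5.0, 1.9, -0.002, 0.002, -0.004],
[12.7, -5.0, 1.9, -0.002, 0.002, -0.004] ] 4
```

>>> {"method": "jog_arm", "body": {"commands": [[12.5,-5,2,-0.002,0.002,-0.004],[12.5,-5,2,-0.002,0.002,-0.004],[12.5,-5,2,-0.002,0.002,-0.004],[10,-4,1.5,-0.002,0.002,-0.004],[0,0,0,0,0,0],[0,0,0,0,0,0]]}}

```text
clock: 9.0
position: [0.5772, 0.1607, 0.0974]
tool_rot: [1.579, 1.225, -0.351]
force: [0.5, 0.7, -0.5]
grip_width: 0.0104
```

```bash
python3 - <<'E'
from h import *
where()
R,p=goal(22,0,54,20); rows(R,p,3)
c=cam("wrist"); im=grab_frame("wrist")[:,:,::-1].copy(); im=cv2.convertScaleAbs(im,alpha=1.6,beta=10); cv2.imwrite("pics/w8z.png",cv2.resize(im[105:300,45:305],None,fx=3,fy=3,interpolation=cv2.INTER_CUBIC))
E
```

```text
t9.00 cover o [26.2 -6.2 72.2] yaw -0.6 tilt 19.8 roll 0.2 tip [-57.9  -5.4  69.5] F_box [ 0.2  0.8 -0.5] grip 10.4
[ [5.2, -3.4, -2.0, -0.003, 0.0, 0.001],
[5.2, -3.4, -2.1, -0.003, 0.0, 0.001],
[5.2, -3.4, -2.1, -0.003, 0.0, 0.001] ] 3
```

View pics/w8z.png

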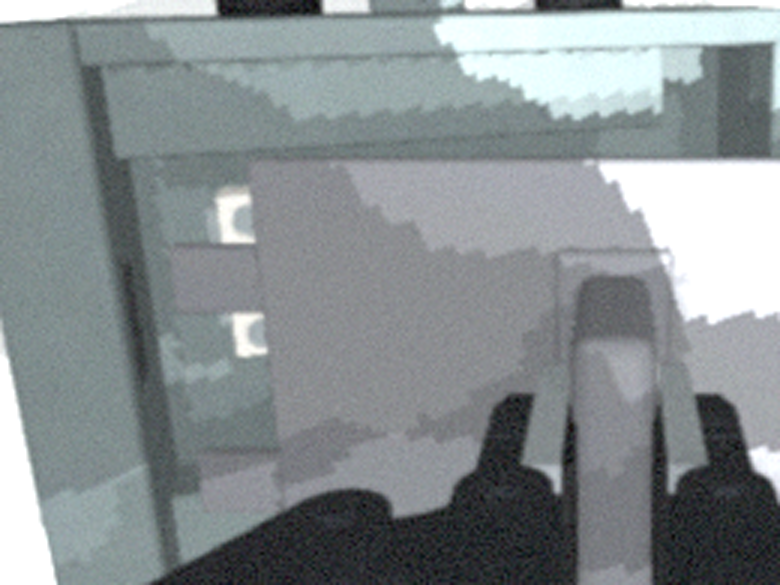

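>>> {"method": "jog_arm", "body": {"commands": [[5,-3.5,-2,0.004,0,0.001],[5,-3.5,-2,0.004,0,0.001],[4,-2.5,-2,0,0,0.001],[0,0,0,0,0,0],[0,0,0,0,0,0]]}}

```text
clock: 9.55
position: [0.5757, 0.1698, 0.0806]
tool_rot: [1.591, 1.221, -0.347]
force: [0.6, 0.0, -1.7]
grip_width: 0.0105
```

```bash
python3 - <<'E'
from h import *
where()
R,p=goal(20,0,48,20); rows(R,p,3)
E
```

```text
t9.55 cover o [21.7  1.8 55.4] yaw -1.1 tilt 20.1 roll 0.4 tip [-62.4   3.2  52.4] F_box [ 0.6  0.3 -1.7] grip 10.5
[ [2.1, -1.4, 0.6, -0.006, -0.0, -0.0],
[2.1, -1.4, 0.6, -0.006, -0.0, -0.0],
[2.1, -1.4, 0.6, -0.006, -0.0, -0.0] ] 3
```

>>> {"method": "jog_arm", "body": {"commands": [[2,-1.4,0.6,-0.008,0,0],[2,-1.4,0.6,-0.008,0,0],[1,-0.4,0.6,-0.004,0,0],[0,0,0,0,0,0]]}}

```text
clock: 9.95
position: [0.5737, 0.1684, 0.0745]
tool_rot: [1.569, 1.22, -0.346]
force: [-0.3, 0.3, -0.3]
grip_width: 0.01
```

```bash
python3 - <<'E'
from h import *
where()
R,p=goal(20,0,48,20); rows(R,p,2)
E
```

```text
t9.95 cover o [20.4 -0.1 49.3] yaw 0.2 tilt 20.1 roll -0.0 tip [-63.7  -0.4  46.3] F_box [-0.4  0.1 -0.3] grip 10.0
[ [0.6, -0.4, -0.1, 0.002, -0.0, -0.001],
[0.6, -0.4, -0.1, 0.002, -0.0, -0.001] ] 2
```

>>> {"method": "jog_arm", "body": {"commands": [[-1,-2.8,0,0,0,0],[-1,-2.8,0,0,0,0],[-0.5,-1.8,0,0,0,0],[0,0,0,0,0,0]]}}

```text
clock: 10.35
position: [0.5657, 0.1712, 0.0745]
tool_rot: [1.57, 1.22, -0.346]
force: [-0.2, -0.2, -1.4]
grip_width: 0.0107
```

```bash
python3 - <<'E'
from h import *
where()
E
```

```text
t10.35 cover o [11.9 -0.2 49.3] yaw 0.2 tilt 20.1 roll -0.0 tip [-72.2  -0.5  46.3] F_box [-0.1 -0.2 -1.4] grip 10.7
```

>>> {"method": "jog_arm", "body": {"commands": [[-0.7,-1.9,0,0,0,0],[-0.7,-1.9,0,0,0,0],[0,0,0,0,0,0]]}}

```text
clock: 10.65
position: [0.5616, 0.1729, 0.0746]
tool_rot: [1.571, 1.22, -0.345]
force: [0.9, 0.2, -2.1]
grip_width: 0.0107
```

```bash
python3 - <<'E'
from h import *
where()
E
```

```text
t10.65 cover o [ 7.5 -0.1 49.4] yaw 0.2 tilt 20.1 roll -0.0 tip [-76.6  -0.4  46.3] F_box [ 0.8  0.5 -2.1] grip 10.7
```

>>> {"method": "jog_arm", "body": {"commands": [[-0.7,-1.9,0,0,0,0],[-0.5,-1.4,0,0,0,0],[0,0,0,0,0,0]]}}

```text
clock: 10.95
position: [0.558, 0.1742, 0.0746]
tool_rot: [1.571, 1.22, -0.345]
force: [-0.5, -0.2, -1.8]
grip_width: 0.0107
```

```bash
python3 - <<'E'
from h import *
where()
im=grab_frame("wrist")[:,:,::-1].copy(); im=cv2.convertScaleAbs(im,alpha=1.6,beta=10); cv2.imwrite("pics/w9z.png",cv2.resize(im[105:300,45:305],None,fx=3,fy=3,interpolation=cv2.INTER_CUBIC))
im=grab_frame("scene")[:,:,::-1]; cv2.imwrite("pics/s9.png",cv2.resize(im[130:250,200:340],None,fx=5,fy=5,interpolation=cv2.INTER_CUBIC))
E
```

```text
t10.95 cover o [ 3.7 -0.1 49.4] yaw 0.2 tilt 20.1 roll -0.0 tip [-80.4  -0.4  46.4] F_box [-0.4 -0.3 -1.8] grip 10.7
```

View pics/w9z.png

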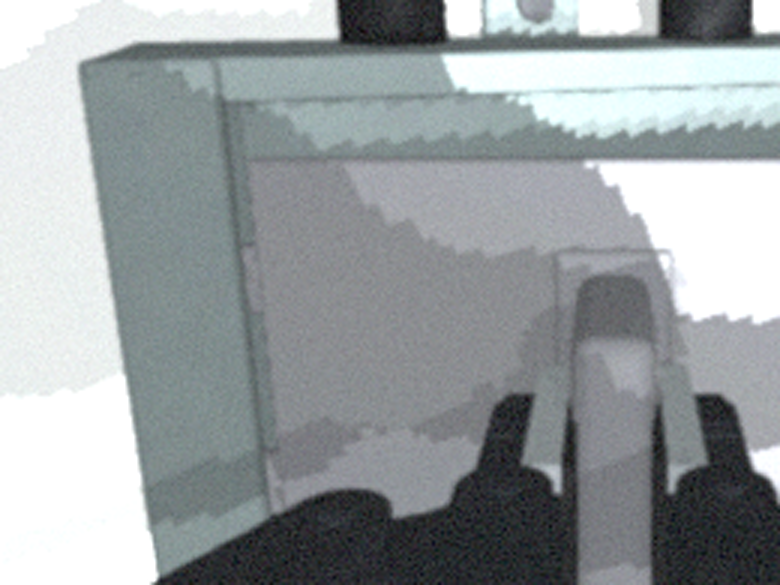

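View pics/s9.png

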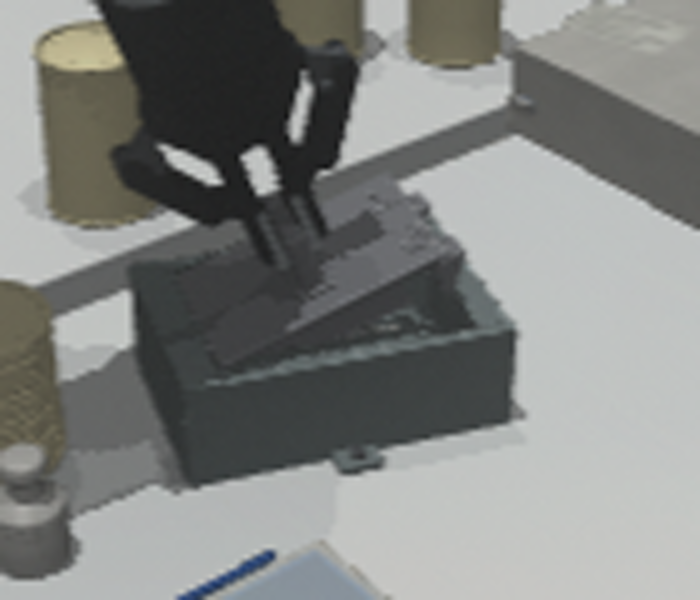

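```bash
python3 - <<'E'
from h import *
where()
R,p=goal(2.7,0,43.3,14); rows(R,p,4)
E
```

```text
t11.05 cover o [ 3.9 -0.1 49.5] yaw 0.2 tilt 20.1 roll 0.0 tip [-80.2  -0.4  46.4] F_box [ 0.3  0.4 -1. ] grip 10.6
[ [1.4, -0.1, -0.0, 0.001, -0.0, -0.027],
[1.4, -0.1, -0.0, 0.001, -0.0, -0.027],
[1.4, -0.0, -0.0, 0.001, -0.0, -0.027],
[1.4, 0.0, -0.0, 0.001, -0.0, -0.027] ] 4
```

>>> {"method": "jog_arm", "body": {"commands": [[1.4,0,0,0.001,0,-0.027],[1.4,0,0,0.001,0,-0.027],[1.2,0,0,0.001,0,-0.024],[0,0,0,0,0,0]]}}

```text
clock: 11.45
position: [0.5594, 0.1738, 0.0706]
tool_rot: [1.574, 1.301, -0.345]
force: [0.2, 0.7, -2.1]
grip_width: 0.0107
```

```bash
python3 - <<'E'
from h import *
where()
R,p=goal(2.7,0,43.3,14); rows(R,p,1)
E
```

```text
t11.45 cover o [ 3.   0.  44.7] yaw 0.1 tilt 15.4 roll 0.0 tip [-81.   -0.1  48.5] F_box [-0.   0.7 -2.1] grip 10.7
[ [1.3, 0.0, 0.0, 0.001, -0.001, -0.025] ] 1
```

>>> {"method": "jog_arm", "body": {"commands": [[1.3,0,0,0,0,-0.025],[0.2,0,0,0,0,-0.004],[0,0,0,0,0,0]]}}

```text
clock: 11.75
position: [0.5597, 0.1735, 0.0689]
tool_rot: [1.573, 1.332, -0.346]
force: [0.4, -0.6, -1.9]
grip_width: 0.0104
```

```bash
python3 - <<'E'
from h import *
where()
E
```

```text
t11.75 cover o [ 2.6 -0.1 42.8] yaw 0.0 tilt 13.7 roll 0.0 tip [-81.2  -0.2  49.2] F_box [ 0.6 -0.4 -1.9] grip 10.4
```

>>> {"method": "jog_arm", "body": {"commands": [[0,0,0,0,0,0],[0,0,0,0,0,0],[0,0,0,0,0,0],[0,0,0,0,0,0],[-10,0,0,0,0,0],[-30,0,0,0,0,0],[-40,0,0,0,0,0],[-20,0,0,0,0,0],[0,0,0,0,0,0]], "gripper": 0}}

```text
clock: 12.65
position: [0.5356, 0.1815, 0.1711]
tool_rot: [1.571, 1.333, -0.349]
force: [0.6, -0.5, 0.1]
grip_width: 0.0857
```

```bash
python3 - <<'E'
from h import *
where()
im=grab_frame("wrist")[:,:,::-1].copy();  cv2.imwrite("pics/w10.png",im)
im=grab_frame("scene")[:,:,::-1]; cv2.imwrite("pics/s10.png",cv2.resize(im[130:250,200:340],None,fx=5,fy=5,interpolation=cv2.INTER_CUBIC))
E
```

```text
t12.65 cover o [-22.8  -0.9 145. ] yaw 0.0 tilt 13.6 roll 0.0 tip [-106.6   -0.9  151.4] F_box [ 0.7 -0.3  0.1] grip 85.7
```

View pics/w10.png

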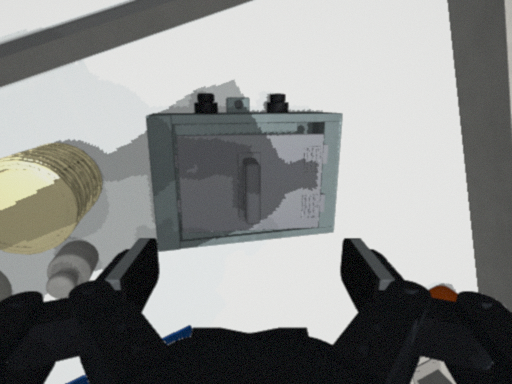

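View pics/s10.png

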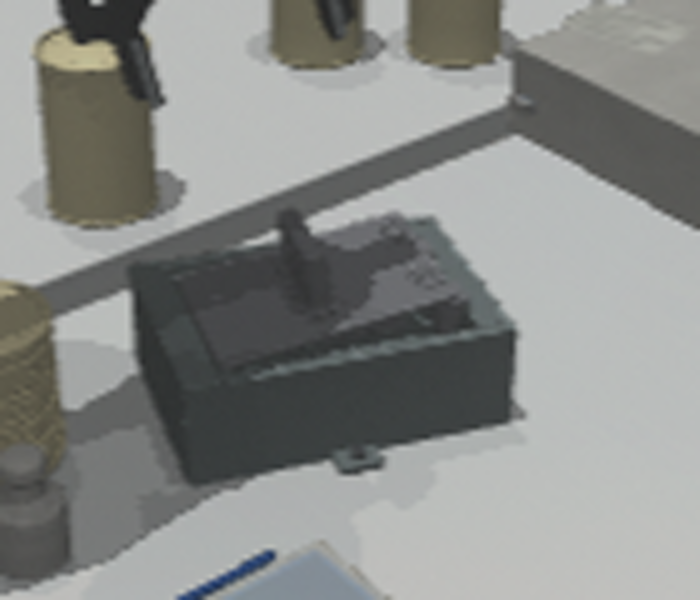

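```bash
cat >> h.py <<'E'
def pressR(sgn):
    Rb=Ro.from_euler('z',BOX[2]).as_matrix(); x=np.array([0,0,-1.]); y=sgn*Rb[:,1]; return np.c_[x,y,np.cross(x,y)]
def boxp(q): return Ro.from_euler('z',BOX[2]).as_matrix()@(np.array(q,float)/1e3)+[BOX[0],BOX[1],0]
def tool_in_box(st=None):
    st=st or observe(); Rb=Ro.from_euler('z',BOX[2]).as_matrix()
    print("t%.2f TCP in box"%st["clock"],(Rb.T@(st["position"]-[BOX[0],BOX[1],0])*1e3).round(1),"tool x",(Rb.T@Ro.from_euler('xyz',st["tool_rot"]).as_matrix()[:,0]).round(3),"F",(Rb.T@st["force"]).round(1),"grip",round(st["grip_width"]*1e3,1))
E
python3 - <<'E'
from h import *
st=observe(); print(st["qpos"].round(2)); tool_in_box()
for s in (1,-1): print(s,*delta(pressR(s),boxp((57,0,150))))
# tip offset check with current open tips in scene? 
rows(pressR(1),boxp((57,0,150)),12)
rows(pressR(-1),boxp((57,0,150)),12)
E
```

```text
[-1.07  0.51  0.72  1.99 -0.29  0.6  -0.56]
t12.75 TCP in box [-29.6   0.9 169. ] tool x [ 0.235 -0.002 -0.972] F [ 0.1 -0.3 -1.3] grip 84.8
1 [38.80392882 79.66550661  0.83040408] [-1.56247593  0.1874855  -0.1847424 ]
-1 [38.80392882 79.66550661  0.83040408] [ 1.56306523 -0.1847573  -0.18750062]
[ [3.2, 6.6, 0.1, -0.13, 0.016, -0.015],
[3.1, 6.6, 1.0, -0.13, 0.016, -0.015],
[3.0, 6.5, 1.9, -0.13, 0.016, -0.015],
[2.9, 6.2, 2.8, -0.13, 0.016, -0.015],
[2.7, 5.9, 3.6, -0.13, 0.016, -0.015],
[2.6, 5.4, 4.4, -0.13, 0.016, -0.015],
[2.4, 4.8, 5.1, -0.13, 0.016, -0.015],
[2.3, 4.1, 5.7, -0.13, 0.016, -0.015],
[2.1, 3.4, 6.2, -0.13, 0.016, -0.015],
[2.0, 2.6, 6.6, -0.13, 0.016, -0.015],
[1.8, 1.7, 6.9, -0.13, 0.016, -0.015],
[1.7, 0.8, 7.1, -0.13, 0.016, -0.015] ] 12
[ [3.2, 6.6, 0.1, 0.13, -0.015, -0.016],
[3.1, 6.6, -0.8, 0.13, -0.015, -0.016],
[3.0, 6.5, -1.8, 0.13, -0.015, -0.016],
[2.9, 6.3, -2.6, 0.13, -0.015, -0.016],
[2.7, 5.9, -3.5, 0.13, -0.015, -0.016],
[2.6, 5.5, -4.3, 0.13, -0.015, -0.016],
[2.4, 4.9, -5.0, 0.13, -0.015, -0.016],
[2.3, 4.2, -5.6, 0.13, -0.015, -0.016],
[2.1, 3.5, -6.1, 0.13, -0.015, -0.016],
[2.0, 2.7, -6.6, 0.13, -0.015, -0.016],
[1.8, 1.9, -6.9, 0.13, -0.015, -0.016],
[1.7, 1.0, -7.1, 0.13, -0.015, -0.016] ] 12
```

>>> {"method": "jog_arm", "body": {"commands": [[3,6.5,0,-0.13,0.016,-0.015],[3,6.5,1,-0.13,0.016,-0.015],[3,6.5,2,-0.13,0.016,-0.015],[3,6,3,-0.13,0.016,-0.015],[2.5,6,3.5,-0.13,0.016,-0.015],[2.5,5.5,4.5,-0.13,0.016,-0.015],[2.5,5,5,-0.13,0.016,-0.015],[2.5,4,5.5,-0.13,0.016,-0.015],[2,3.5,6,-0.13,0.016,-0.015],[2,2.5,6.5,-0.13,0.016,-0.015],[2,2,7,-0.13,0.016,-0.015],[1.5,1,7,-0.13,0.016,-0.015],[0,0,0,0,0,0]], "gripper": 255}}

```text
clock: 14.05
position: [0.6142, 0.1484, 0.1341]
tool_rot: [-2.863, 1.544, 3.129]
force: [-1.1, 0.4, 0.1]
grip_width: 0.0005
```

```bash
python3 - <<'E'
from h import *
st=observe(); print(st["qpos"].round(2)); tool_in_box()
rows(pressR(1),boxp((57,0,120)),3)
im=grab_frame("scene")[:,:,::-1]; cv2.imwrite("pics/s11.png",cv2.resize(im[80:250,180:360],None,fx=4,fy=4,interpolation=cv2.INTER_CUBIC)[:600])
E
```

```text
[-0.38  0.64  0.09  1.63 -0.08  0.9   1.02]
t14.05 TCP in box [ 55.8  -3.  134.1] tool x [-0.025 -0.009 -1.   ] F [-1.1  0.   0.1] grip 0.5
[ [4.7, 1.0, 0.6, 0.019, -0.008, 0.003],
[4.7, 1.0, 0.5, 0.019, -0.008, 0.003],
[4.7, 1.0, 0.5, 0.019, -0.008, 0.003] ] 3
```

View pics/s11.png

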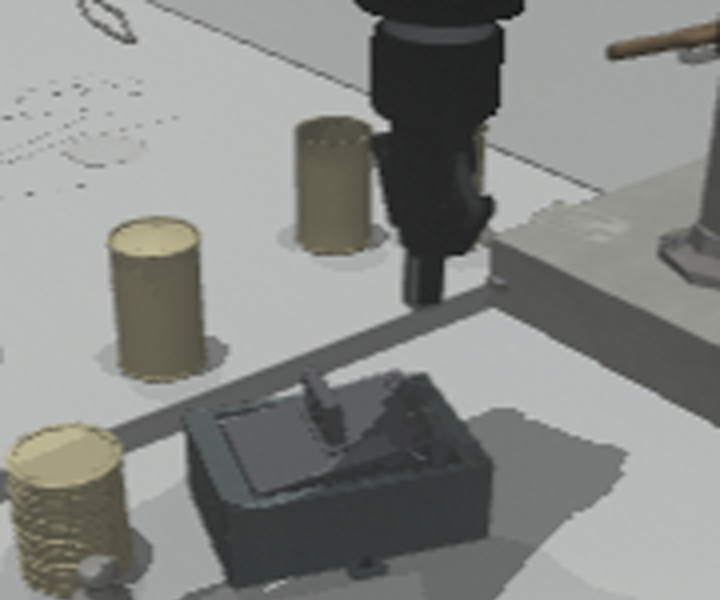

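```bash
python3 - <<'E'
from h import *
st=observe(); s=cam("scene"); R=Ro.from_euler('xyz',st["tool_rot"]).as_matrix()
for x in (11,0,-10,-15,-20,-25): print(x,(proj(s,np.array([R@np.array([x,0,z])/1e3+st["position"] for z in (-11,0,11)]))-[180,80]).round(1).tolist())
E
```

```text
11 [[100.4, 86.7], [104.4, 86.0], [108.4, 85.3]]
0 [[100.6, 82.8], [104.6, 82.1], [108.6, 81.5]]
-10 [[100.8, 79.3], [104.8, 78.6], [108.8, 77.9]]
-15 [[100.9, 77.5], [105.0, 76.8], [109.0, 76.2]]
-20 [[101.0, 75.7], [105.1, 75.0], [109.1, 74.4]]
-25 [[101.1, 73.9], [105.2, 73.2], [109.2, 72.6]]
```

>>> {"method": "jog_arm", "body": {"commands": [[10,1,0.6,0.019,-0.008,0.003],[12,1,0.5,0.019,-0.008,0.003],[12,1,0.5,0.019,-0.008,0.003],[10,0,0,0,0,0],[4,0,0,0,0,0],[0,0,0,0,0,0]]}}

```text
clock: 14.7
position: [0.6123, 0.1509, 0.0821]
tool_rot: [2.592, 1.568, 2.218]
force: [0.1, 0.4, 1.0]
grip_width: 0.0002
```

```bash
python3 - <<'E'
from h import *
tool_in_box()
rows(pressR(1),boxp((57,0,75)),3)
im=grab_frame("scene")[:,:,::-1]; cv2.imwrite("pics/s12.png",cv2.resize(im[110:250,200:340],None,fx=4,fy=4,interpolation=cv2.INTER_CUBIC)[:600])
E
```

```text
t14.70 TCP in box [53.1 -1.2 82.1] tool x [-0.003  0.002 -1.   ] F [-0.   0.4  1. ] grip 0.2
[ [2.4, 0.4, 1.3, -0.008, -0.001, -0.001],
[2.4, 0.4, 1.3, -0.008, -0.001, -0.001],
[2.4, 0.4, 1.3, -0.008, -0.001, -0.001] ] 3
```

View pics/s12.png

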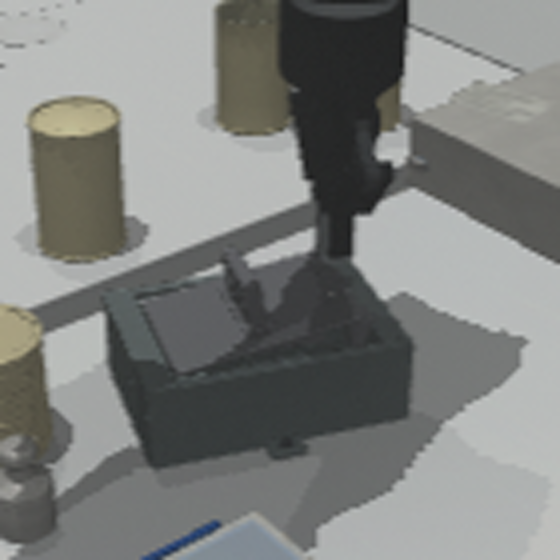

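>>> {"method": "jog_arm", "body": {"commands": [[2.4,0.4,1.5,-0.003,0,0],[2.4,0.4,1.5,-0.003,0,0],[2.4,0.4,1.5,0,0,0],[2,0,0,0,0,0]]}}

```text
clock: 15.15
position: [0.6185, 0.1505, 0.0742]
tool_rot: [1.761, 1.567, 1.393]
force: [-0.2, -0.6, -0.4]
grip_width: -0.0002
```

```bash
python3 - <<'E'
from h import *
tool_in_box()
E
```

```text
t15.15 TCP in box [59.1  0.5 74.2] tool x [-0.001  0.004 -1.   ] F [ 0.  -0.6 -0.4] grip -0.2
```

>>> {"method": "jog_arm", "body": {"commands": [[2,0,-0.7,0,0,0],[2,0,-0.7,0,0,0],[2,0,0,0,0,0],[2,0,0,0,0,0]]}}

```text
clock: 15.55
position: [0.6171, 0.1511, 0.0655]
tool_rot: [1.756, 1.567, 1.388]
force: [0.5, -0.4, 0.1]
grip_width: -0.0001
```

```bash
python3 - <<'E'
from h import *
tool_in_box()
E
```

```text
t15.55 TCP in box [57.6  0.6 65.5] tool x [-0.001  0.004 -1.   ] F [ 0.6 -0.2  0.1] grip -0.1
```

>>> {"method": "jog_arm", "body": {"commands": [[1.5,0,0,0,0,0],[1.5,0,0,0,0,0]]}}

```text
clock: 15.75
position: [0.6171, 0.1511, 0.0622]
tool_rot: [1.751, 1.567, 1.383]
force: [0.1, -0.3, 6.6]
grip_width: 0.0004
```

>>> {"method": "jog_arm", "body": {"commands": [[1.5,0,0,0,0,0],[1.5,0,0,0,0,0]]}}

```text
clock: 15.95
position: [0.6177, 0.1512, 0.0599]
tool_rot: [1.479, 1.566, 1.111]
force: [-2.3, -1.3, 9.3]
grip_width: -0.0
```

>>> {"method": "jog_arm", "body": {"commands": [[1.5,0,0,0,0,0],[1.5,0,0,0,0,0]]}}

```text
clock: 16.15
position: [0.6182, 0.1513, 0.0576]
tool_rot: [1.336, 1.565, 0.967]
force: [-0.0, 0.1, -1.4]
grip_width: 0.0002
```

```bash
python3 - <<'E'
from h import *
tool_in_box()
im=grab_frame("scene")[:,:,::-1]; cv2.imwrite("pics/s13.png",cv2.resize(im[130:240,210:320],None,fx=5,fy=5,interpolation=cv2.INTER_CUBIC))
im=grab_frame("wrist")[:,:,::-1];cv2.imwrite("pics/w13.png",im)
E
```

```text
t16.15 TCP in box [58.5  1.2 57.6] tool x [ 0.001  0.005 -1.   ] F [-0.1  0.1 -1.4] grip 0.2
```

View pics/s13.png

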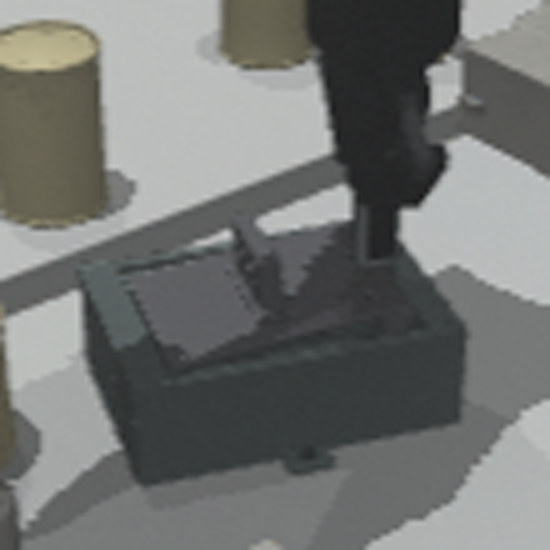

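View pics/w13.png

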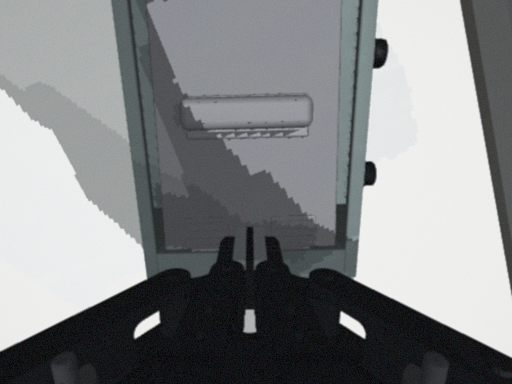

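>>> {"method": "jog_arm", "body": {"commands": [[1.5,0,0,0,0,0],[1.5,0,0,0,0,0]]}}

```text
clock: 16.45
position: [0.6183, 0.1512, 0.0544]
tool_rot: [1.292, 1.565, 0.924]
force: [0.8, -0.5, 4.5]
grip_width: 0.0002
```

>>> {"method": "jog_arm", "body": {"commands": [[1.5,0,0,0,0,0],[1.5,0,0,0,0,0]]}}

```text
clock: 16.65
position: [0.6188, 0.1511, 0.0515]
tool_rot: [1.175, 1.565, 0.806]
force: [0.4, 0.3, 4.5]
grip_width: 0.0001
```

>>> {"method": "jog_arm", "body": {"commands": [[1.5,0,0,0,0,0],[1.5,0,0,0,0,0]]}}

```text
clock: 16.85
position: [0.6191, 0.1509, 0.0484]
tool_rot: [1.096, 1.564, 0.727]
force: [1.7, -0.8, 4.3]
grip_width: 0.0
```

>>> {"method": "jog_arm", "body": {"commands": [[1.5,0,-0.4,0,0,0],[1,0,-0.4,0,0,0]]}}

```text
clock: 17.05
position: [0.6185, 0.1511, 0.0455]
tool_rot: [1.068, 1.564, 0.699]
force: [-0.0, -0.3, 0.4]
grip_width: 0.0002
```

>>> {"method": "jog_arm", "body": {"commands": [[1,0,0,0,0,0],[1,0,0,0,0,0]]}}

```text
clock: 17.25
position: [0.6187, 0.1512, 0.0449]
tool_rot: [1.06, 1.564, 0.691]
force: [-9.5, -3.2, 31.0]
grip_width: -0.0002
```

>>> {"method": "jog_arm", "body": {"commands": [[1,0,0,0,0,0],[1,0,0,0,0,0]]}}

```text
clock: 17.45
position: [0.6187, 0.1512, 0.045]
tool_rot: [1.085, 1.563, 0.716]
force: [-6.0, -2.4, 21.5]
grip_width: 0.0001
```

>>> {"method": "jog_arm", "body": {"commands": [[-4,0,0,0,0,0],[-20,0,0,0,0,0],[-35,0,0,0,0,0],[-45,0,-10,0,0,0],[-40,0,-30,0,0,0],[0,0,-40,0,0,0],[0,0,-30,0,0,0],[0,0,0,0,0,0]]}}

```text
clock: 18.25
position: [0.509, 0.1919, 0.1924]
tool_rot: [2.124, 1.565, 1.755]
force: [0.4, 0.9, -0.1]
grip_width: 0.0003
```

```bash
python3 - <<'E'
from h import *
tool_in_box()
im=grab_frame("scene")[:,:,::-1]; cv2.imwrite("pics/s14.png",cv2.resize(im[150:240,215:315],None,fx=6,fy=6,interpolation=cv2.INTER_CUBIC))
c=cam("wrist");im=grab_frame("wrist")[:,:,::-1].copy();cv2.imwrite("pics/w14.png",im)
im=grab_frame("top")[:,:,::-1].copy();cv2.imwrite("pics/t14.png",cv2.resize(im[125:220,205:290],None,fx=6,fy=6,interpolation=cv2.INTER_CUBIC))
E
```

```text
t18.25 TCP in box [-58.    2.  192.4] tool x [-0.003  0.005 -1.   ] F [ 0.   0.9 -0.1] grip 0.3
```

View pics/s14.png

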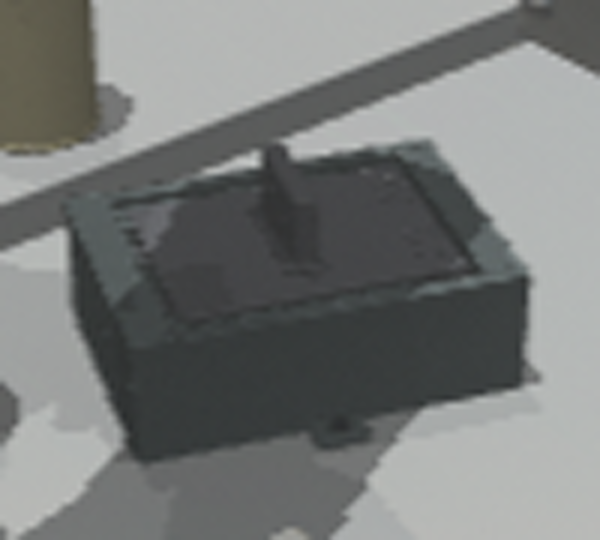

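View pics/w14.png

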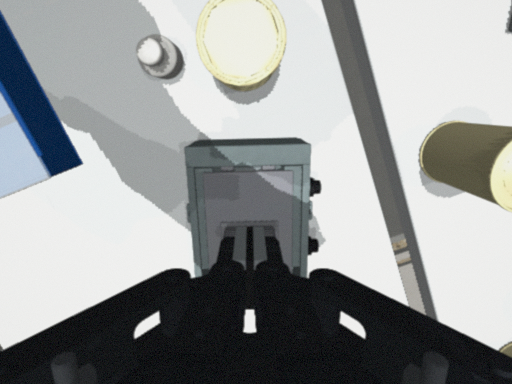

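View pics/t14.png

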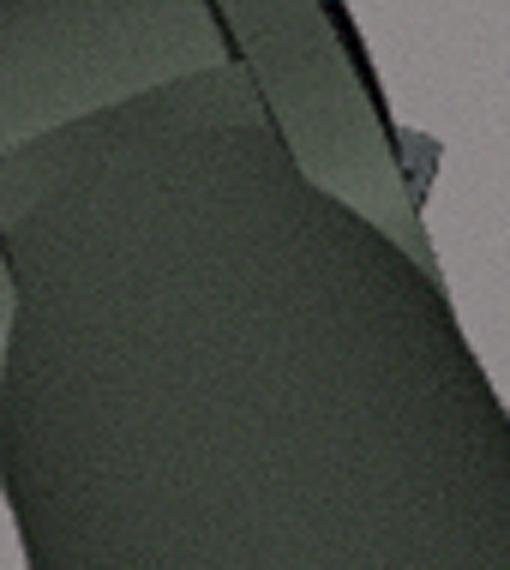

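>>> {"method": "jog_arm", "body": {"commands": [[0,-30,10,0,0,0],[0,-42,14,0,0,0],[0,-42,14,0,0,0],[0,-42,14,0,0,0],[0,-42,14,0,0,0],[0,-30,10,0,0,0],[0,0,0,0,0,0]]}}

```text
clock: 19.1
position: [0.5027, -0.0629, 0.1875]
tool_rot: [3.045, 1.568, 2.669]
force: [1.0, 1.2, -0.1]
grip_width: 0.0001
```

```bash
python3 - <<'E'
from h import *
tool_in_box()
P=[(66,44,34),(66,-44,34),(-61,44,34),(-61,-44,34),(0,25,68),(0,-25,68)]
for n,(u0,v0,u1,v1,z) in dict(scene=(215,150,315,240,7),top=(205,125,290,220,6)).items():
    im=grab_frame(n)[:,:,::-1].copy(); cv2.imwrite(f"pics/{n}15.png",im)
    a=cv2.resize(im[v0:v1,u0:u1],None,fx=z,fy=z,interpolation=cv2.INTER_CUBIC); a=cv2.convertScaleAbs(a,alpha=1.6,beta=10)
    c=cam(n); Q=[(p[0]+1,p[1],p[2]+26) for p in P]
    for p in proj(c,place(Q,*BOX)): cv2.circle(a,tuple(int(k) for k in ((p-[u0,v0]+.5)*z-.5).round()),3,(0,255,0),-1)
    cv2.imwrite(f"pics/{n}15z.png",a)
E
```

```text
t19.10 TCP in box [  23.2 -239.6  187.5] tool x [-0.003  0.    -1.   ] F [ 0.5  1.5 -0.1] grip 0.1
```

View pics/scene15z.png

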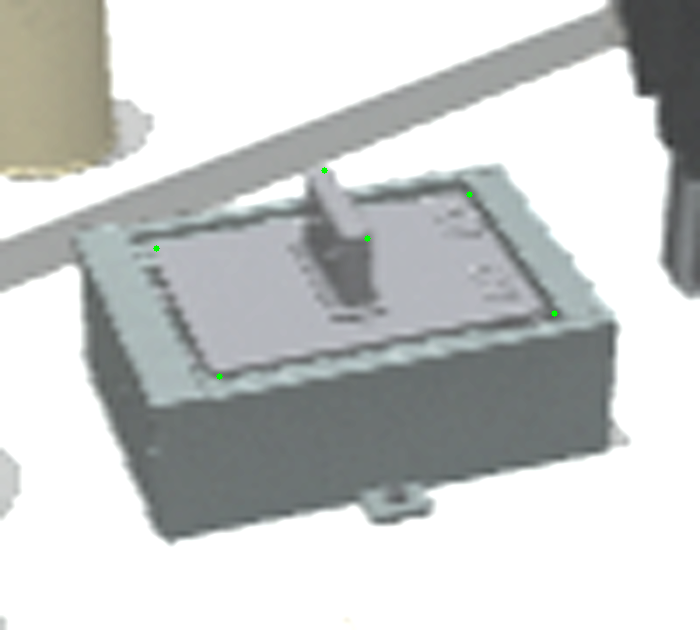

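View pics/top15z.png

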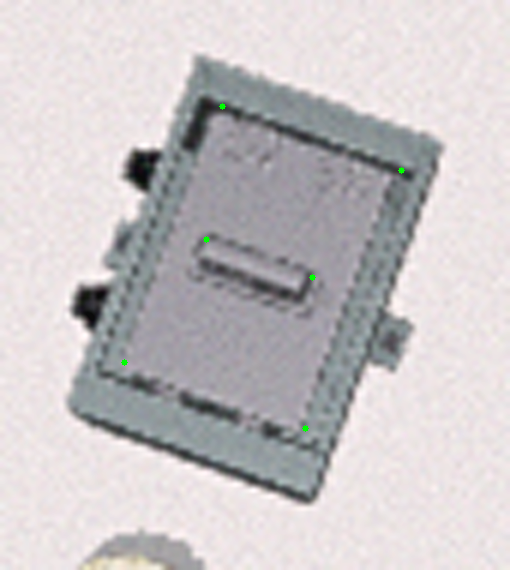

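```bash
python3 - <<'E'
from h import *
rows(pressR(1),boxp((57,-22,120)),7)
E
```

```text
[ [9.7, 30.6, 4.3, -0.003, -0.001, -0.0],
[9.7, 30.6, 4.4, -0.003, -0.001, -0.0],
[9.7, 30.6, 4.5, -0.003, -0.001, -0.0],
[9.7, 30.6, 4.6, -0.003, -0.001, -0.0],
[9.6, 30.6, 4.7, -0.003, -0.001, -0.0],
[9.6, 30.6, 4.8, -0.003, -0.001, -0.0],
[9.6, 30.5, 4.9, -0.003, -0.001, -0.0] ] 7
```

>>> {"method": "jog_arm", "body": {"commands": [[0,30,4.5,-0.003,0,0],[5,32,4.5,-0.003,0,0],[10,32,4.5,-0.003,0,0],[10,32,4.5,-0.003,0,0],[10,32,4.5,-0.003,0,0],[10,30,4.5,-0.003,0,0],[10,22,4.5,-0.003,0,0],[0,0,0,0,0,0],[0,0,0,0,0,0]]}}

```text
clock: 20.1
position: [0.6103, 0.1467, 0.127]
tool_rot: [2.737, 1.562, 2.397]
force: [-0.4, -0.8, 0.5]
grip_width: -0.0002
```

```bash
python3 - <<'E'
from h import *
tool_in_box()
rows(pressR(1),boxp((57,-22,55)),5)
E
```

```text
t20.10 TCP in box [ 52.6  -5.8 127. ] tool x [-0.008  0.004 -1.   ] F [-0.1 -0.9  0.5] grip -0.2
[ [14.4, -3.3, 1.0, 0.002, -0.002, -0.001],
[14.4, -3.3, 0.9, 0.002, -0.002, -0.001],
[14.4, -3.3, 0.9, 0.002, -0.002, -0.001],
[14.4, -3.3, 0.9, 0.002, -0.002, -0.001],
[14.4, -3.2, 0.9, 0.002, -0.002, -0.001] ] 5
```

>>> {"method": "jog_arm", "body": {"commands": [[14,-3,1,0.002,-0.002,0],[14,-3,1,0.002,-0.002,0],[14,-3,1,0.002,-0.002,0],[12,-3,1,0,0,0],[8,-3,0.5,0,0,0],[0,0,0,0,0,0]]}}

```text
clock: 20.7
position: [0.6085, 0.131, 0.0639]
tool_rot: [1.903, 1.566, 1.557]
force: [-0.4, -1.1, -0.1]
grip_width: 0.0002
```

```bash
python3 - <<'E'
from h import *
tool_in_box()
E
```

```text
t20.70 TCP in box [ 56.3 -21.2  63.9] tool x [-0.002  0.004 -1.   ] F [-0.  -1.2 -0.1] grip 0.2
```

>>> {"method": "jog_arm", "body": {"commands": [[6,0,0,0,0,0],[5,0,0,0,0,0],[3,0,0,0,0,0],[0,0,0,0,0,0]]}}

```text
clock: 21.1
position: [0.6092, 0.1315, 0.05]
tool_rot: [1.635, 1.565, 1.289]
force: [-0.8, 0.6, -0.5]
grip_width: 0.0002
```

>>> {"method": "jog_arm", "body": {"commands": [[1,0,0,0,0,0],[1,0,0,0,0,0]]}}

```text
clock: 21.3
position: [0.6094, 0.1317, 0.0483]
tool_rot: [1.554, 1.565, 1.208]
force: [0.3, -0.3, -0.1]
grip_width: 0.0003
```

>>> {"method": "jog_arm", "body": {"commands": [[0.7,0,0,0,0,0]]}}

```text
clock: 21.4
position: [0.6095, 0.1318, 0.0476]
tool_rot: [1.529, 1.565, 1.184]
force: [-0.0, -0.1, -0.1]
grip_width: -0.0003
```

>>> {"method": "jog_arm", "body": {"commands": [[0.7,0,0,0,0,0],[0.7,0,0,0,0,0]]}}

```text
clock: 21.6
position: [0.6096, 0.1318, 0.0463]
tool_rot: [1.489, 1.564, 1.144]
force: [0.5, 0.2, 0.7]
grip_width: 0.0003
```

>>> {"method": "jog_arm", "body": {"commands": [[0.6,0,0,0,0,0]]}}

```text
clock: 21.7
position: [0.6097, 0.1318, 0.0457]
tool_rot: [1.486, 1.564, 1.141]
force: [0.4, 0.4, 0.4]
grip_width: -0.0003
```

>>> {"method": "jog_arm", "body": {"commands": [[0.6,0,0,0,0,0]]}}

```text
clock: 21.8
position: [0.6097, 0.1318, 0.0452]
tool_rot: [1.464, 1.564, 1.119]
force: [-1.8, -1.2, 7.8]
grip_width: 0.0003
```

>>> {"method": "jog_arm", "body": {"commands": [[0.5,0,0,0,0,0]]}}

```text
clock: 21.9
position: [0.6098, 0.1318, 0.0451]
tool_rot: [1.465, 1.564, 1.119]
force: [-4.8, -0.7, 14.5]
grip_width: -0.0
```

>>> {"method": "jog_arm", "body": {"commands": [[-4,0,0,0,0,0],[-8,0,0,0,0,0],[0,12,0,0,0,0],[0,15,0,0,0,0],[0,14,0,0,0,0],[0,0,0,0,0,0],[0,0,0,0,0,0]]}}

```text
clock: 22.6
position: [0.625, 0.1757, 0.0582]
tool_rot: [1.459, 1.563, 1.115]
force: [0.4, -0.3, -0.0]
grip_width: 0.0002
```

```bash
python3 - <<'E'
from h import *
tool_in_box()
E
```

```text
t22.60 TCP in box [56.6 26.4 58.2] tool x [ 0.001  0.008 -1.   ] F [ 0.4 -0.1 -0. ] grip 0.2
```

>>> {"method": "jog_arm", "body": {"commands": [[5,-2,0,0,0,0],[4,-2,0,0,0,0],[2,0,0,0,0,0],[0,0,0,0,0,0]]}}

```text
clock: 23.0
position: [0.6229, 0.1703, 0.0455]
tool_rot: [1.573, 1.565, 1.229]
force: [-1.2, 0.7, 1.0]
grip_width: 0.0003
```

>>> {"method": "jog_arm", "body": {"commands": [[0.7,0,0,0,0,0],[0.6,0,0,0,0,0]]}}

```text
clock: 23.2
position: [0.6231, 0.1702, 0.0451]
tool_rot: [1.571, 1.564, 1.225]
force: [-5.3, -0.5, 13.8]
grip_width: -0.0002
```

>>> {"method": "jog_arm", "body": {"commands": [[0.6,0,0,0,0,0]]}}

```text
clock: 23.3
position: [0.6231, 0.1702, 0.0451]
tool_rot: [1.587, 1.564, 1.241]
force: [-3.5, 0.0, 10.0]
grip_width: 0.0002
```

>>> {"method": "jog_arm", "body": {"commands": [[-4,0,0,0,0,0],[-20,0,0,0,0,0],[-35,0,0,0,0,0],[-45,0,0,0,0,0],[-30,-20,0,0,0,0],[0,-42,0,0,0,0],[0,-42,0,0,0,0],[0,-42,0,0,0,0],[0,-42,0,0,0,0],[0,-40,0,0,0,0],[0,-20,0,0,0,0],[0,0,0,0,0,0]]}}

```text
clock: 24.5
position: [0.5358, -0.0734, 0.1861]
tool_rot: [1.046, 1.561, 0.7]
force: [-0.2, 0.7, 0.2]
grip_width: -0.0003
```

```bash
python3 - <<'E'
from h import *
tool_in_box()
a=grab_frame("scene")[:,:,::-1]; b=grab_frame("top")[:,:,::-1]
cv2.imwrite("pics/end_s.png",cv2.convertScaleAbs(cv2.resize(a[130:260,190:330],None,fx=5,fy=4.6,interpolation=cv2.INTER_CUBIC)[:600],alpha=1.5,beta=10)); cv2.imwrite("pics/end_t.png",b)
for n in("lid_stack","check_weight","sealed_can"):
    print(n,[k["rect"] for k in nets.silhouettes("top",n)[:1]])
E
```

```text
t24.50 TCP in box [  57.9 -238.1  186.1] tool x [ 0.005  0.009 -1.   ] F [-0.4  0.6  0.2] grip -0.3
lid_stack [[210.6, 218.2, 239.3, 247.7]]
check_weight [[248.4, 233.2, 260.4, 246.8]]
sealed_can [[142.7, 150.0, 177.6, 179.3]]
```

View pics/end_s.png

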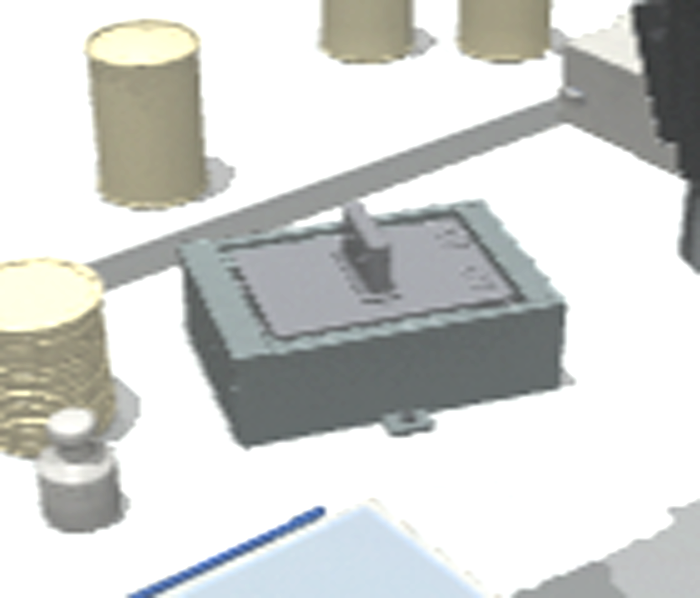

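View pics/end_t.png

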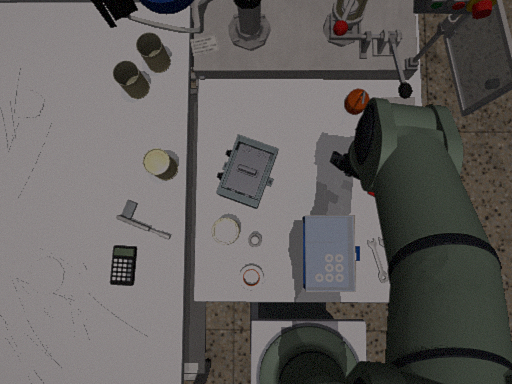

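The cover lies flush in the box opening (scene view about (350,270), top view about (248,170)). The bystanders are where they were, and the arm is clear of everything, so I'm handing in.

```bash
python3 -c "
from workcell import bot
print(bot.job_done())"
```

```text
the job is handed in; nothing more can be done
None
```

The cover is clipped into the terminal box, flush and released, and I handed the job in at about 24.5 s of the 54 s.

- **Hooking:** I held the cover by its fin at 20° with the tab end up and lowered it just behind the lip. The tongues slid in on the first try, to x ≈ -80 mm and on to -81 mm while I eased the tilt down to 14°. They did not stop at -68 mm, so they are astride the key. I then let go, and it stayed hooked on the ledge.
- **Pressing:** I pressed the tab end down with shut fingertips. Resistance reached about 9 N, then dropped away, then came to a hard stop.
- **Last checks:** Pressing each thumb pad with about 14 N met the same hard stop, at tool height 45.1 mm on both sides, with no further travel. The final pictures show the plate level in the opening, and in the top view the lid stack, check weight and sealed can are within a few pixels of where they were.

Some things did not go as expected or could not be confirmed:

- **First grasp missed:** The shut fingertips sit about 15 to 17 mm behind the reported tool point, not 11 mm ahead of it. I closed above the fin, saw this in the pictures, and gripped lower.
- **One firm press:** The main press briefly reached about 31 N as the cover bottomed out, firmer than I intended but under the 40 N limit.
- **Tabs not seen:** I did not see the tabs themselves. That both latched is inferred from the force drop and the matching hard stops.

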